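# Repack the staple refill tray and slide its lid shut

### The job

A rubber stamp has been left standing in one of the three bays of the refill tray and keeps the sliding lid from closing. Stand the stamp upright on top of its closed ink pad and lay the loose box of staples flat in the bay the stamp was in, leaving the other two bays as they are. Then, with nothing standing above the rim, slide the lid fully shut over all three bays, without forcing it against anything.

Things in the scene. Friction and masses are not known exactly. Their poses are not given: they have to be found in the camera images.
- tray: grey metal refill tray, fixed, 86 mm wide (x), 353 mm long (y), 38 mm high (rim). Origin on the worktop, on its centre line, where open well meets closed housing; z up, y from housing to well (to the robot's left). Well, y 0 to 168 mm: three bays along y between 6 mm walls as high as the rim. Housing, y -178 to 0: closed block on which the lid is parked. Lid stop at the well's end, 43 mm high
- bay_a (a point): centre of the floor of the bay next to the lid (tray y 30 mm), axes as the tray's. Every bay is 48 mm wide (y), 78 mm long (x), 34 mm deep from the rim; floor 4 mm above the worktop. The 4 mm walls at its two x ends are only 14 mm high above the worktop, so that fingers can pass over them
- bay_b (a point): centre of the floor of the middle bay (tray y 84 mm), axes as the tray's
- bay_c (a point): centre of the floor of the bay at the end away from the lid (tray y 138 mm), axes as the tray's
- lid (a joint): travel of the blue sliding lid along the tray's +y, in m: 0 parked on the housing, 0.178 fully shut over the three bays at its stop. About 1.5 N moves it; it stays where it is left. Its plate is 92 x 168 x 5 mm, underside 0.5 mm above the rim; anything that stands above the rim blocks it
- lid_grip (a point): middle of the black upright grip bar at the centre of the lid, 58.5 mm above the worktop, axes as the tray's. The bar is 44 mm long (x), 12 mm thick (y, pinch or push it across this) and stands from 43 mm to 68 mm above the worktop
- rubber_stamp_mid (a point): wooden rubber stamp, 60 g; the point is on its upright axis, half-way up (36 mm above its underside). Foot 28 mm (its x) x 58 mm (its y) x 16 mm high, above it a round upright handle up to 24 mm thick, top 73 mm above its underside. Starts standing on the floor of one of the bays, its y along the tray's x
- ink_pad_top (a point): centre of the top of the closed dark blue ink pad, fixed to the worktop, 66 mm (its x) x 98 mm (its y), top 16 mm above the worktop
- staple_box_b_mid (a point): loose box of heavy staples, cream cardboard, 36 mm (its x) x 62 mm (its y) x 31 mm high, about 160 g; the point is its centre. Starts flat on the open worktop; it fits a bay lying flat with its y along the tray's x
- staple_box_a_mid (a point): second box of staples, 40 mm (its x) x 74 mm (its y) x 26 mm high, already flat in a bay; the point is its centre
- staple_remover_mid (a point): claw staple remover, black and bright steel, 39 mm (its x) x 56 mm (its y) x 20 mm high, already lying in a bay; the point is half-way up
Mind the look-alikes: they are no part of the job. Of the things that look like the part that bears rubber_stamp_mid, take the one that is farthest to the robot's left at the start. Leave any purple look-alike of the part that bears staple_box_a_mid alone.

How it is judged (in metres and radians):
On the way:
1. the loose staple box lies flat in a bay of the tray, let go, with the lid still open (x of staple_box_b_mid in the frame of tray between -0.014 and 0.014 m and y of staple_box_b_mid in the frame of tray between 0.006 and 0.162 m and z of staple_box_b_mid in the frame of tray between 0.016 and 0.0225 m and angle between staple_box_b_mid's own z axis and vertical below 0.06 rad and linear speed of staple_box_b below 0.02 m/s and contact force between the fingers and staple_box_b below 0.1 N and value of joint lid below 0.05 m), for 0.2 s.
At the end, for the whole second after the job is handed in: lid within 6 mm of fully shut; loose staple box flat on a bay's floor (within 3 mm, 0.06 rad); stamp upright on the ink pad (axis within 30 mm of its centre, 0.08 rad); other staple box and remover still flat in their own bays, moved under 25 mm; all let go and at rest (value of joint lid above 0.172 m and x of staple_box_b_mid in the frame of tray between -0.014 and 0.014 m and y of staple_box_b_mid in the frame of tray between 0.006 and 0.162 m and z of staple_box_b_mid in the frame of tray between 0.016 and 0.0225 m and angle between staple_box_b_mid's own z axis and vertical below 0.06 rad and linear speed of each of staple_box_b, rubber_stamp below 0.02 m/s and contact force between the fingers and staple_box_b below 0.1 N and horizontal distance between rubber_stamp_mid and ink_pad_top below 0.03 m and z of rubber_stamp_mid in the frame of ink_pad_top between 0.032 and 0.041 m and angle between rubber_stamp_mid's own z axis and vertical below 0.08 rad and contact force between the fingers and rubber_stamp below 0.1 N and z of staple_box_a_mid in the frame of tray between 0.013 and 0.021 m and distance of each of staple_box_a_mid, staple_remover_mid from where it was at the start of the episode below 0.025 m and z of staple_remover_mid in the frame of tray between 0.0095 and 0.0175 m); the robot touches nothing.
It fails at once if the lid is forced against something in the tray (over 8 N) (contact force between lid and rubber_stamp above 8 N or contact force between lid and staple_box_a above 8 N or contact force between lid and staple_box_b above 8 N or contact force between lid and staple_remover above 8 N).
It also fails if it takes over 72 s, if anything falls off the work surface, if the arm or the gripper's body presses on something with over 40 N, if the wrist force passes 120 N, or if a joint passes its speed limit or range.

### The arm

A 6-joint arm with a two-finger parallel gripper is mounted at the origin on a cart in front of the work surface, level with it; the furniture and walls round the work are solid. World frame = base frame: x ahead of the robot, y to its left, z up, the work surface at z = 0. Lengths are in mm, angles in rad, forces in N, time in s.
With the tool pointing down it reaches from about 350 to 975 mm from the base axis. Payload 7.1 kg.
Tool frame: the origin (TCP) lies on the centre line of the jaws, within the pads' length; the fingertips stand 8 mm ahead of it and the grasp point (between the pads) lies 11 mm behind it; z points along the fingers, x is the direction in which the jaws open and shut, and the axes are right-handed (so a half turn about z gives the same grasp; the last joint's range is limited). The gripper opens to 88 mm and grips with 3 to 60 N. Pads are 20 mm wide; open, the fingers measure 115 mm over their backs; the gripper's body (75 mm by 178 mm) begins 61 mm behind the grasp point.
Start: joints at [1.255, 0.423, 1.63, -0, 1.089, -0.019], TCP at [182.757, 597.666, 230.675] pointing down, gripper open.
Joint ranges: [-3, 3], [-0.9, 2.11], [0.09, 2.58], [-1.31, 4.45], [0.11, 2.69], [-2.54, 2.54]. Speed limits (rad/s): [2.39, 2.39, 3.01, 3.14, 3.14, 3.14].

### API

Orientations are given as a rotation vector (axis times angle).
In Python, from workcell import ctrl gives the robot as it stands.
- The arm moves only by the shell command python3 -m handwheel 'ROWS'. ROWS is JSON, a list of rows, each a list of 3 entries, a list of its own where there are three numbers: the turn, a rotation vector about the tool's x, y, z in rad, then the shift along the tool's x, y, z in mm, then the opening, from 0 (shut) to 1 (fully open). In form: [[[ax, ay, az], [tx, ty, tz], jaw], ...]. A call has exactly 10 rows; each row shifts and turns the pose as measured when the row begins, along the tool's axes as they then stand; what a row does not reach is not made up. A row lasts 1/12 s, in which the tool goes at most 41.7 mm and 7.16 degrees, less where a joint would pass 70% of its speed; a pose out of reach is approached as far as the arm can. A call with a gripper value outside its range is refused whole. The fingers move at their own pace and stop on an object; the grip force is fixed at half the most. Time passes only in rows, so rows that do not move let the fingers close, or fill a call up. It gives the time, the measured TCP pose, the force and the opening at its end, in the units of the state.
- ctrl.get_obs(): the state, without advancing time (a new reading comes with each control period).
- ctrl.get_image(name): name is "scene" or "top"; returns a dict with "pixels" (384x512x3 uint8, red, green, blue), "camera_matrix" (3x3 intrinsics, pixels), "dist" ([k1, k2, p1, p2, k3] as OpenCV has them; the pictures are not rectified), "rvec" (rotation vector, rad) and "tvec" (3), from world to camera coordinates, as OpenCV has them. Camera axes: x right, y down, z forward; pixel columns grow to the right and rows downward; lengths in mm; the calibration is good to about 2 mm. A picture is of the moment at which its call begins. There is no depth.
- ctrl.close_job(): hands the job in, once; it reports no verdict.
Trained networks look in a picture, given as the dict that the camera call returned (one of the last four; its "shot" number tells which), for a name from the list of things; names that differ only in an ending like _2 or _b are one class to them, and where a whole thing is asked for, a point or a joint stands for the part that bears it (a point fixed in the world has none). Each returns a list of dicts, best first, with "score" (0 to 1); they miss things now and then, are a little off and sometimes report something else, mostly with a low value. They report only what shows in the picture. A call takes as long as a camera call. They do not tell look-alikes from the thing itself.
- ctrl.look_for(picture, query): "position" ([x, y, z] in mm, in the coordinates of the camera as it stood for that picture, good to about 4 mm: the middle of the surface that is visible of it).
- ctrl.spot_point(picture, query): "position" ([x, y, z] in mm, in the coordinates of the camera as it stood for that picture, good to about 4 mm: a listed point, or the origin of a listed thing).
The state is a dict: "t": time; "qpos": joint angles; "qvel": joint speeds; "joint_torque": joint torques, N m; "ee_pos": TCP position; "orientation": TCP orientation; "ft_force": force on the tool from outside, world axes, zero at the start; "moment": the same for the moment, N m; "width": finger opening in mm.
Only numpy, scipy, OpenCV 4.12 (cv2) and the standard library are available. Lean on these libraries where they do the work, as an engineer would, in place of code of your own. Each camera call takes 0.05 s, during which the arm holds its last target.

## Working session

There is one attempt and no reset: what is moved stays moved. The work goes in short steps, Python scripts to look and compute and a shell command to move; the robot and the scene stay as the last step left them, time stands still between calls to the robot, and variables do not carry over. Pictures are saved under pics/ and viewed, and the job is handed in when it is done.

```bash
ls; mkdir -p pics; cat > h.py <<'E'
import numpy as np, cv2
from workcell import ctrl
def w(img,p):
    R,_=cv2.Rodrigues(np.array(img["rvec"],float)); return R.T@(np.array(p,float)-np.array(img["tvec"],float).ravel())
def proj(img,P):
    return cv2.projectPoints(np.array(P,float).reshape(-1,1,3),np.array(img["rvec"],float),np.array(img["tvec"],float),np.array(img["camera_matrix"],float),np.array(img["dist"],float))[0].reshape(-1,2)
def ray(img,uv,z):
    K=np.array(img["camera_matrix"],float);d=np.array(img["dist"],float)
    n=cv2.undistortPoints(np.array(uv,float).reshape(-1,1,2),K,d).reshape(-1,2)
    R,_=cv2.Rodrigues(np.array(img["rvec"],float));c=-R.T@np.array(img["tvec"],float).ravel()
    D=(R.T@np.c_[n,np.ones(len(n))].T).T
    return c+D*((z-c[2])/D[:,2])[:,None]
def save(img,name):
    cv2.imwrite("pics/"+name,cv2.resize(img["pixels"][:,:,::-1],(800,600),interpolation=cv2.INTER_CUBIC))
E
python3 - <<'E'
from h import *
print(ctrl.get_obs())
for n in ("scene","top"):
    im=ctrl.get_image(n); save(im,n+"0.png"); 
    for q in ("tray","bay_a","bay_b","bay_c","lid_grip","rubber_stamp_mid","ink_pad_top","staple_box_b_mid","staple_box_a_mid","staple_remover_mid"):
        for r in ctrl.spot_point(im,q):
            P=w(im,r["position"]); print(n,q,round(r["score"],2),P.round(0),proj(im,P).round(0)*1.5625)
E
```

```text
pics
{'t': 0.0, 'qpos': array([ 1.25499324e+00,  4.23810896e-01,  1.63067864e+00, -9.10204903e-06,
        1.08859430e+00, -1.90262222e-02]), 'qvel': array([-1.67073700e-03, -3.45743331e-05, -1.35063058e-04, -8.15108669e-04,
        2.00816677e-03, -6.36433641e-04]), 'joint_torque': array([ 3.21184707e-03, -5.44636309e+01, -2.73662925e+01,  6.45235903e-02,
        2.27610301e-02, -1.33887302e-04]), 'ee_pos': array([182.60146597, 597.16957877, 229.92484699]), 'orientation': array([ 2.52475281e+00,  1.86808858e+00, -1.90125606e-03]), 'ft_force': array([ 1.02034386, -0.88438586, -0.30566093]), 'moment': array([-0.01709697, -0.06922811,  0.03241378]), 'width': 87.9251755047905}
scene tray 0.81 [550. -34.   0.] [[412.5  331.25]]
scene bay_a 0.93 [539.  53.   4.] [[368.75  309.375]]
scene bay_a 0.64 [550.  -7.   5.] [[400.    321.875]]
scene bay_a 0.6 [532. 105.   2.] [[343.75   298.4375]]
scene bay_a 0.53 [536.  45.  43.] [[370.3125 296.875 ]]
scene bay_b 0.93 [539.  53.   4.] [[368.75  309.375]]
scene bay_b 0.64 [550.  -7.   5.] [[400.    321.875]]
scene bay_b 0.6 [532. 105.   2.] [[343.
[... 1541 characters left out ...]
mp_mid 0.74 [ 563. -128.   58.] [[462.5  268.75]]
top rubber_stamp_mid 0.69 [540.  45.  43.] [[362.5    282.8125]]
top rubber_stamp_mid 0.52 [417. -65.  36.] [[426.5625 353.125 ]]
top rubber_stamp_mid 0.2 [464. 322.  16.] [[209.375  326.5625]]
top rubber_stamp_mid 0.18 [531. 102.  11.] [[332.8125 290.625 ]]
top ink_pad_top 0.6 [ 496. -327.   18.] [[568.75  309.375]]
top staple_box_b_mid 0.69 [463. 324.  19.] [[207.8125 328.125 ]]
top staple_box_a_mid 0.79 [548.  -5.  14.] [[392.1875 281.25  ]]
top staple_box_a_mid 0.63 [505. 221.   7.] [[267.1875 304.6875]]
top staple_remover_mid 0.58 [528. 100.  10.] [[334.375  292.1875]]
top staple_remover_mid 0.23 [ 565. -127.   55.] [[460.9375 267.1875]]
```

View pics/scene0.png

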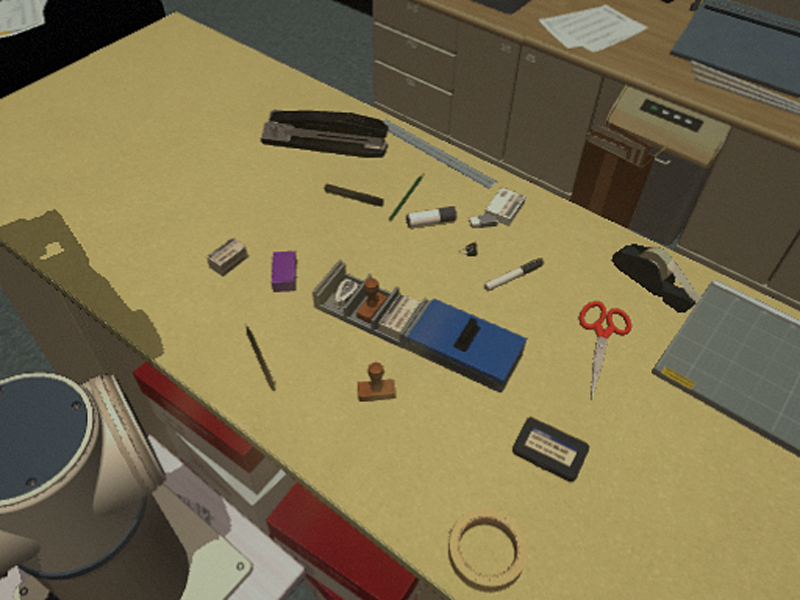

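View pics/top0.png

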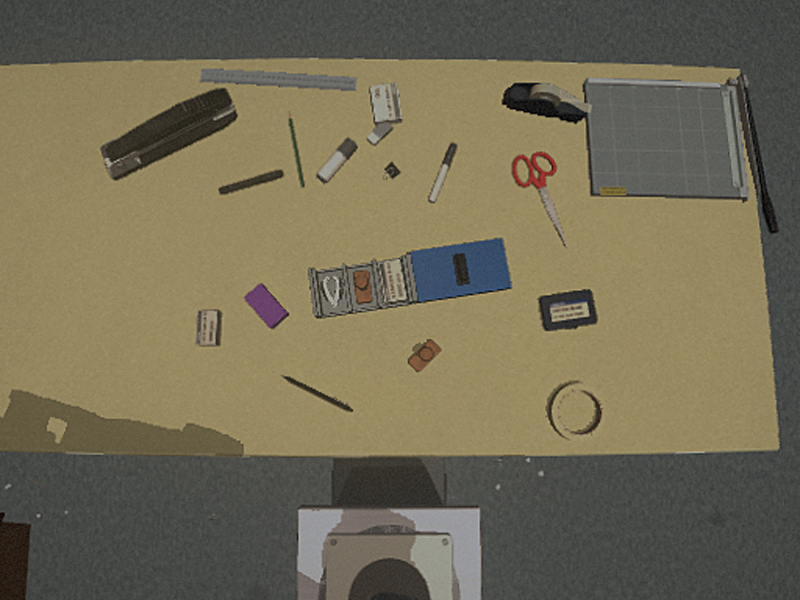

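The scene picture shows the target stamp in the middle bay at about (371,298). A look-alike stamp stands on the worktop at (376,382), and the loose cream box is at (227,257). The purple box to leave alone is at (284,270), the ink pad is at (550,447), and the lid grip is at (468,333). Next I'll refine the poses using overlays.

```bash
cat > fit.py <<'E'
from h import *
def R2(a): return np.array([[np.cos(a),-np.sin(a)],[np.sin(a),np.cos(a)]])
def box(c,a,x0,x1,y0,y1,z):
    p=np.array([[x0,y0],[x1,y0],[x1,y1],[x0,y1]],float)@R2(a).T+c
    return np.c_[p,np.full(4,z)]
def crop(im,P,s,name,draw=[],h=None):
    u=proj(im,[P])[0]; W,H=800,600; k=s
    M=np.array([[k,0,W/2-k*u[0]],[0,k,H/2-k*u[1]]])
    o=cv2.warpAffine(im["pixels"][:,:,::-1].copy(),M,(W,H),flags=cv2.INTER_CUBIC)
    for i,d in enumerate(draw):
        q=proj(im,d)@M[:,:2].T+M[:,2]
        cv2.polylines(o,[q.round().astype(int)],True,[(0,255,0),(0,0,255),(255,0,255),(255,255,0)][i%4],1)
    cv2.imwrite("pics/"+name,o)
E
python3 - <<'E'
from fit import *
t=ctrl.get_obs()["t"]
S=ctrl.get_image("scene");T=ctrl.get_image("top")
# networks' tray fit
pts={-94:[(566,-131),(563,-128)],0:[(550,-34),(552,-37)],30:[(550,-7),(554,-2)],84:[(539,53),(539,51)],138:[(532,105),(531,104)]}
A=[];b=[]
Y=np.array([k for k,v in pts.items() for _ in v]);Q=np.array([p for v in pts.values() for p in v],float)
d=(np.cov(Y,Q[:,1])[0,1],np.cov(Y,Q[:,0])[0,1]);a=np.arctan2(-d[1],d[0])
u=np.array([-np.sin(a),np.cos(a)]);o=(Q-np.outer(Y,u)).mean(0)
print("tray",a,o)
# colour segs in top & scene : lid blue
for im,n in((S,"s"),(T,"t")):
    hsv=cv2.cvtColor(im["pixels"],cv2.COLOR_RGB2HSV)
    m=((hsv[...,0]>100)&(hsv[...,0]<125)&(hsv[...,1]>120)&(hsv[...,2]>60)).astype(np.uint8)
    nn,l,st,ce=cv2.connectedComponentsWithStats(m)
    i=1+np.argmax(st[1:,4]);print(n,st[i])
    c=max(cv2.findContours((l==i).astype(np.uint8),0,2)[0],key=len)
    if n=="t":
        g=ray(im,c.reshape(-1,2),43.5)[:,:2].astype(np.float32); print(cv2.minAreaRect(g))
draw=[box(o,a,-43,43,-178,168,38),box(o,a,-46,46,-178,-10,43.5),box(o,a,-39,39,60,108,38)]
crop(T,[545,0,38],5,"trayT.png",draw);crop(S,[545,0,38],4,"trayS.png",draw)
E
```

```text
tray 0.13995950866848111 [552.00829541 -33.891004  ]
s [ 261  192   75   52 1565]
t [287 153  40  37 582]
((569.3410034179688, -152.27947998046875), (90.62716674804688, 110.08880615234375), 8.90797233581543)
```

View pics/trayT.png

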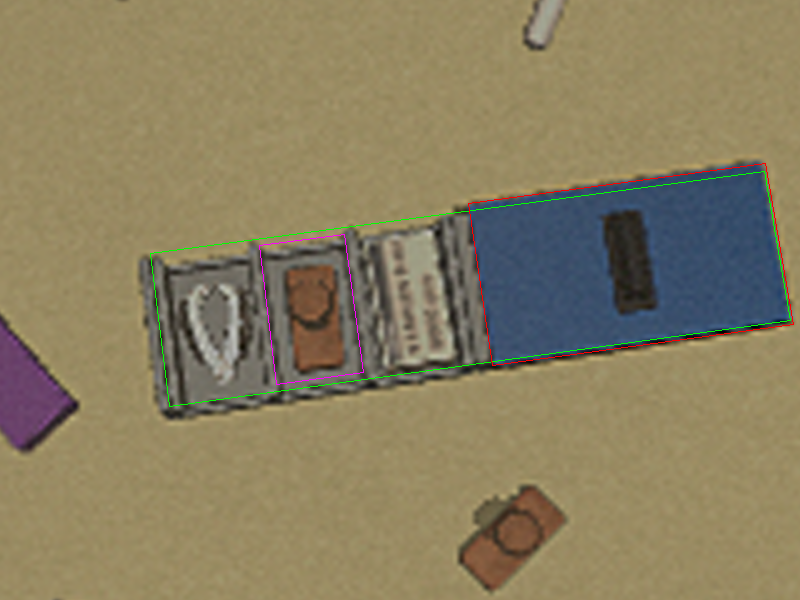

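View pics/trayS.png

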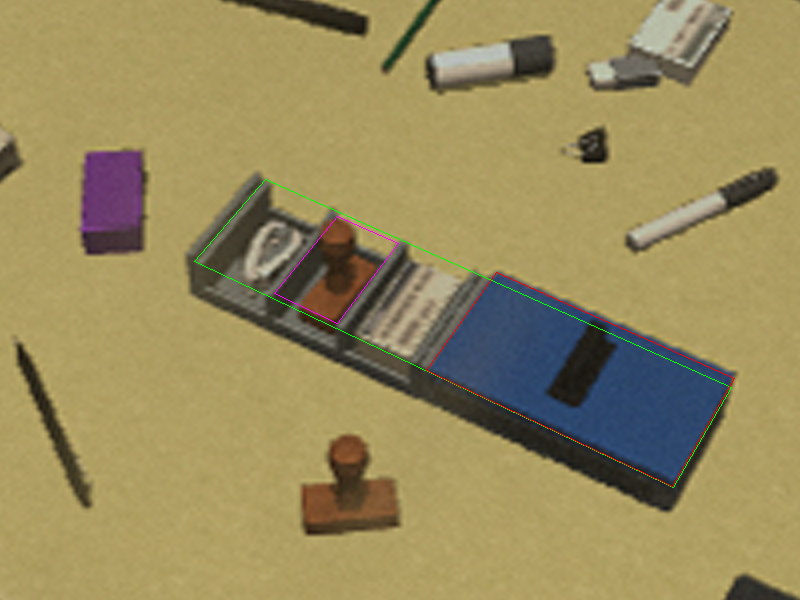

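```bash
cat >> fit.py <<'E'
from scipy.optimize import minimize
TA=0.1400;TO=np.array([552.0,-33.9])
def tw(x,y): return TO+R2(TA)@np.array([x,y],float)
E
python3 - <<'E'
from fit import *
S=ctrl.get_image("scene");T=ctrl.get_image("top")
B=np.array([464,323.]);ba=None
for im,n in((S,"S"),(T,"T")):
    crop(im,[464,323,15],10,"box%s.png"%n,[box(B,a,-18,18,-31,31,31) for a in (np.pi/2-.1-np.pi/2,)])
    crop(im,[496,-325,16],8,"pad%s.png"%n,[box([496,-325],np.arctan2(0,1)+.0,-33,33,-49,49,16)])
    c=tw(0,84);print(c)
    th=TA+np.pi/2
    st=[540,49.]
    circ=[[st[0]+12*np.cos(t),st[1]+12*np.sin(t),77] for t in np.linspace(0,6.28,24)]
    crop(im,[*c,20],10,"st%s.png"%n,[box(st,th,-14,14,-29,29,20) if 0 else box(st,TA,-29,29,-14,14,20),circ])
E
cd pics; for n in box pad st; do python3 -c "
import cv2,numpy as np
a=cv2.imread('${n}S.png');b=cv2.imread('${n}T.png');cv2.imwrite('${n}.png',np.hstack([a[:,200:600],b[:,200:600]]))"; done
```

```text
[540.27837837  49.27814368]
[540.27837837  49.27814368]
```

View pics/box.png

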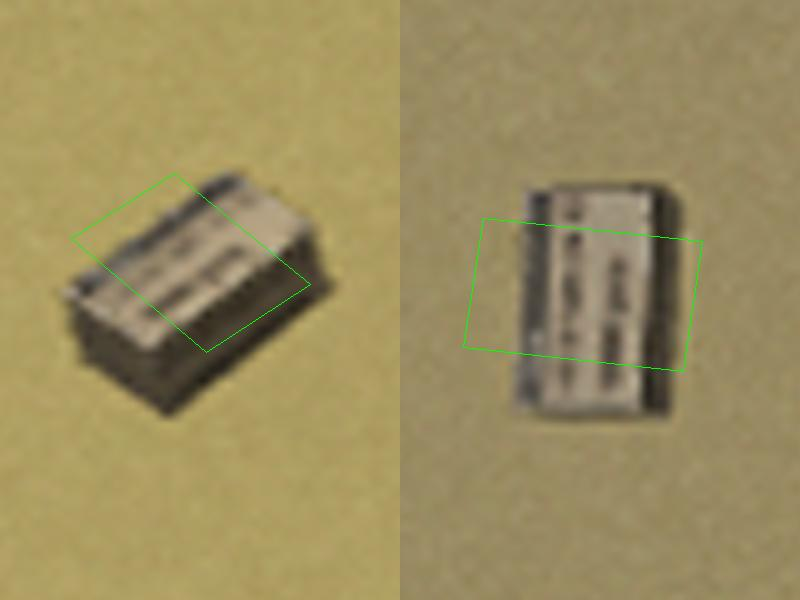

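View pics/pad.png

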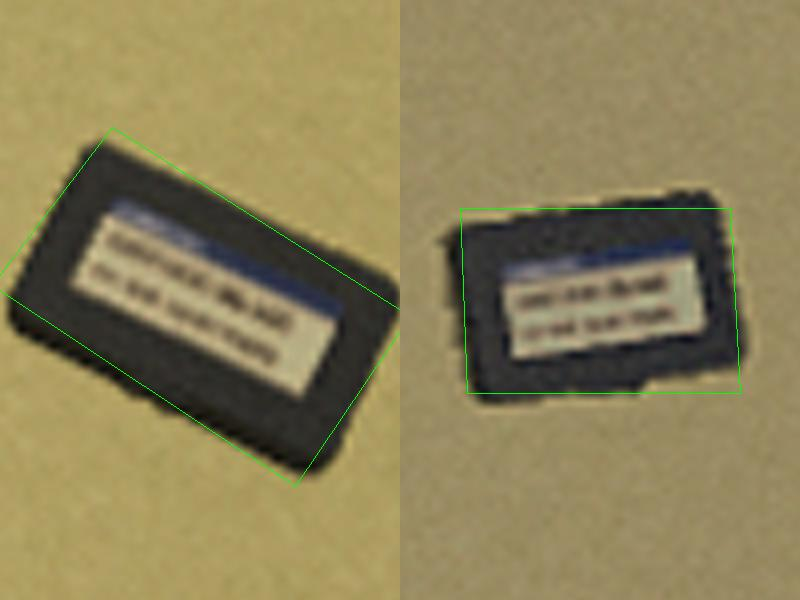

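View pics/st.png

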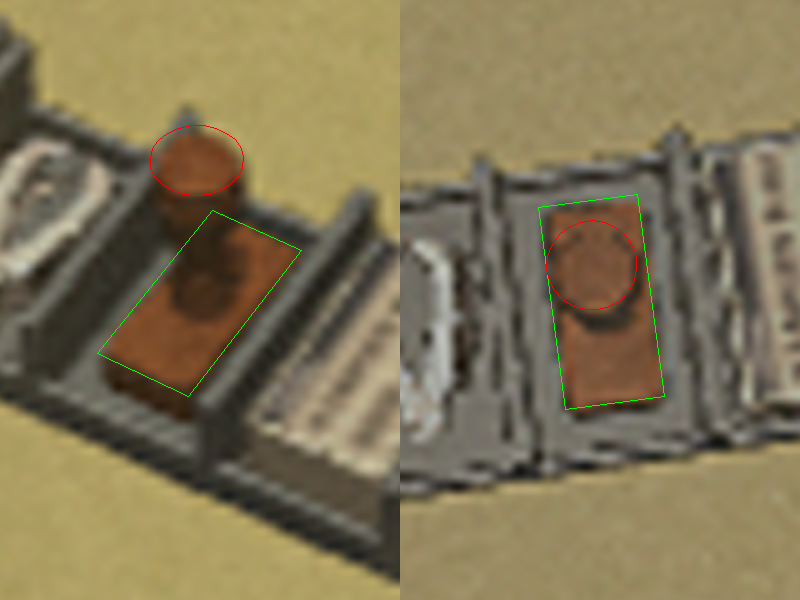

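```bash
python3 - <<'E'
from fit import *
S=ctrl.get_image("scene");T=ctrl.get_image("top")
def un(im,P,s,pts,half=200):
    u=proj(im,[P])[0]; p=np.array(pts,float); return (p-[400-200,300])/s+u   # S crop: col 200..600
def tun(im,P,s,pts):
    u=proj(im,[P])[0]; p=np.array(pts,float); p=p-[400,0]; return (p-[200,300])/s+u
b=[464,323,15]
qT=ray(T,tun(T,b,10,[(530,190),(654,187),(641,412),(518,410)]),31)[:,:2];print(qT.round(1),qT.mean(0),cv2.minAreaRect(qT.astype(np.float32)))
qS=ray(S,un(S,b,10,[(238,173),(312,222),(152,350),(68,290)]),31)[:,:2];print(qS.round(1),qS.mean(0),cv2.minAreaRect(qS.astype(np.float32)))
p=[496,-325,16]
qT=ray(T,tun(T,p,8,[(500,265),(690,238),(707,330),(513,360)]),16)[:,:2];print("pad",qT.mean(0),cv2.minAreaRect(qT.astype(np.float32)))
qS=ray(S,un(S,p,8,[(115,197),(343,310),(305,397),(70,287)]),16)[:,:2];print("pad",qS.mean(0),cv2.minAreaRect(qS.astype(np.float32)))
B=np.array([464,325]);
for im,n in((S,"S"),(T,"T")):
    crop(im,b,10,"box%s.png"%n,[box([463.5,323.5],.02,-31,31,-18,18,31),box([463.5,323.5],.02,-31,31,-18,18,0)])
    crop(im,p,8,"pad%s.png"%n,[box([496,-326],.135,-33,33,-49,49,16)])
E
cd pics; for n in box pad; do python3 -c "
import cv2,numpy as np
a=cv2.imread('${n}S.png');b=cv2.imread('${n}T.png');cv2.imwrite('${n}.png',np.hstack([a[:,200:600],b[:,200:600]]))"; done
```

```text
[[492.9 339.2]
 [493.9 304.5]
 [431.7 305.2]
 [432.  339.4]] [462.62891565 322.07443643] ((462.9586181640625, 322.1452941894531), (34.69693374633789, 62.207855224609375), 89.42242431640625)
[[496.3 337.9]
 [495.9 307.4]
 [434.2 306. ]
 [435.1 341. ]] [465.35213159 323.09913606] ((465.442138671875, 322.717529296875), (34.9862174987793, 61.6148796081543), 88.47640228271484)
pad [ 496.67330376 -326.05800031] ((496.464111328125, -325.75897216796875), (33.90842819213867, 71.29053497314453), 8.04427719116211)
pad [ 498.17771677 -326.06095871] ((498.1943664550781, -326.0926208496094), (33.55656814575195, 70.23516845703125), 8.639036178588867)
```

View pics/box.png

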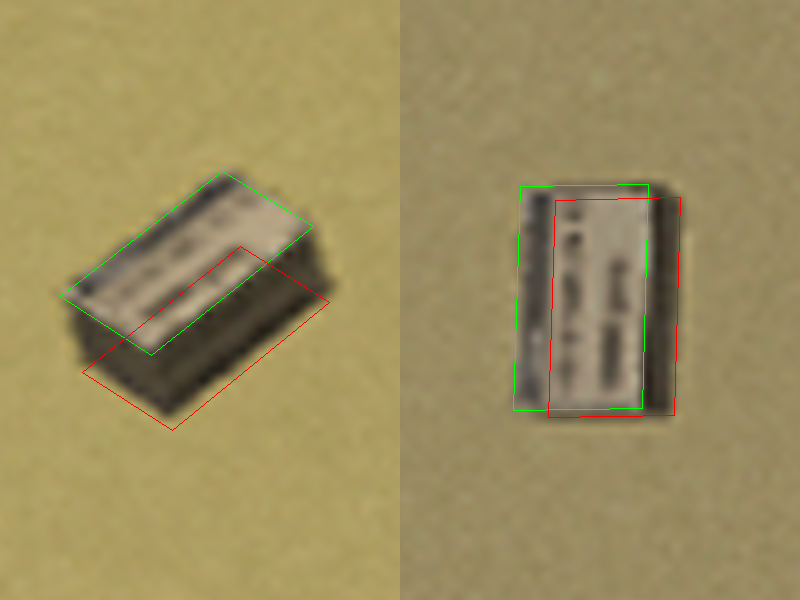

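View pics/pad.png

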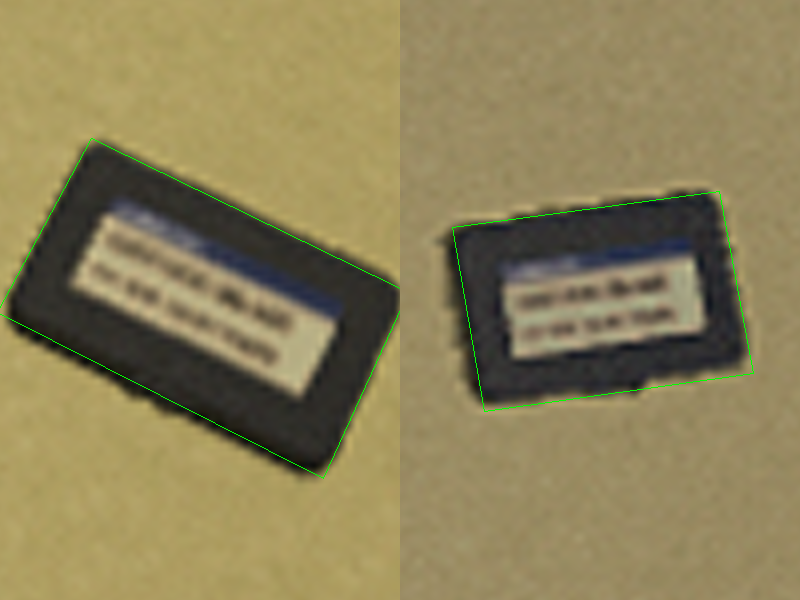

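The overlays fit well: box centre at about (464, 322.5) with yaw near 0, pad centre at about (497, -326), and stamp at about (539, 49). Next I'll write a helper that works out distances in tool axes.

```bash
cat > need.py <<'E'
import sys
from fit import *
from scipy.spatial.transform import Rotation as Ro
def need(x,y,z,yaw,n=10):
    o=ctrl.get_obs();R=Ro.from_rotvec(o["orientation"]);p=np.array(o["ee_pos"])
    best=None
    for yw in (yaw,yaw+np.pi):
        c,s=np.cos(yw),np.sin(yw)
        Rt=Ro.from_matrix(np.array([[c,s,0],[s,-c,0],[0,0,-1.]]))
        rv=(R.inv()*Rt).as_rotvec()
        if best is None or np.linalg.norm(rv)<np.linalg.norm(best): best=rv
    d=np.array([x,y,z])-p
    print("t",round(o["t"],2),"pos",p.round(1),"yaw",round(np.arctan2(*R.as_matrix()[[1,0],0]),3),"q6",round(o["qpos"][5],2),"w",round(o["width"],1),"F",np.round(o["ft_force"],1))
    print("turn",best.round(3),"world d",d.round(1),"dist",round(np.linalg.norm(d),1),"rows>=",np.ceil(max(np.linalg.norm(d)/41.7,np.degrees(np.linalg.norm(best))/7.16)))
    for k in range(n):
        Rk=R*Ro.from_rotvec(best*k/n); print(k,(best/n).round(4),(Rk.inv().apply(d)/n).round(1))
if __name__=="__main__": 
    a=[float(v) for v in sys.argv[1:]]; need(*a[:4],int(a[4]) if len(a)>4 else 10)
E
python3 need.py 539 49 130 0.14 18
```

```text
t 1.4 pos [182.7 597.7 230.6] yaw 1.274 q6 -0.02 w 87.4 F [ 0.3  0.7 -0.4]
turn [0.    0.    1.134] world d [ 356.3 -548.7 -100.6] dist 661.9 rows>= 16.0
0 [0.    0.    0.063] [-23.4  27.8   5.6]
1 [0.    0.    0.063] [-21.6  29.3   5.6]
2 [0.    0.    0.063] [-19.7  30.6   5.6]
3 [0.    0.    0.063] [-17.7  31.7   5.6]
4 [0.    0.    0.063] [-15.7  32.8   5.6]
5 [0.    0.    0.063] [-13.6  33.7   5.6]
6 [0.    0.    0.063] [-11.4  34.5   5.6]
7 [0.    0.    0.063] [-9.2 35.1  5.6]
8 [0.    0.    0.063] [-7.  35.7  5.6]
9 [0.    0.    0.063] [-4.8 36.   5.6]
10 [0.    0.    0.063] [-2.5 36.3  5.6]
11 [0.    0.    0.063] [-0.2 36.3  5.6]
12 [0.    0.    0.063] [ 2.1 36.3  5.6]
13 [0.    0.    0.063] [ 4.4 36.1  5.6]
14 [0.    0.    0.063] [ 6.6 35.7  5.6]
15 [0.    0.    0.063] [ 8.9 35.2  5.6]
16 [0.    0.    0.063] [11.1 34.6  5.6]
17 [0.    0.    0.063] [13.2 33.8  5.6]
```

```bash
python3 -m handwheel '[[[0,0,0.063],[-23,28,5],1],[[0,0,0.063],[-22,29,5],1],[[0,0,0.063],[-20,31,5],1],[[0,0,0.063],[-18,32,5],1],[[0,0,0.063],[-16,33,5],1],[[0,0,0.063],[-14,34,5],1],[[0,0,0.063],[-11,35,5],1],[[0,0,0.063],[-9,35,5],1],[[0,0,0.063],[-7,36,5],1],[[0,0,0.063],[-5,36,5],1]]'; python3 need.py 539 49 130 0.14 10
```

```text
t: 2.23
ee_pos: [383.8, 285.1, 179.7]
orientation: [-2.981, -0.967, -0.012]
ft_force: [0.4, 0.3, 0.3]
width: 87.8
t 2.23 pos [383.8 285.1 179.7] yaw 0.627 q6 -0.02 w 87.8 F [0.4 0.3 0.3]
turn [-0.008 -0.008  0.487] world d [ 155.2 -236.1  -49.7] dist 286.9 rows>= 7.0
0 [-0.0008 -0.0008  0.0487] [-1.3 28.3  4.8]
1 [-0.0008 -0.0008  0.0487] [ 0.  28.3  4.8]
2 [-0.0008 -0.0008  0.0487] [ 1.4 28.2  4.8]
3 [-0.0008 -0.0008  0.0487] [ 2.8 28.1  4.9]
4 [-0.0008 -0.0008  0.0487] [ 4.2 28.   4.9]
5 [-0.0008 -0.0008  0.0487] [ 5.5 27.7  4.9]
6 [-0.0008 -0.0008  0.0487] [ 6.9 27.4  4.9]
7 [-0.0008 -0.0008  0.0487] [ 8.2 27.   4.9]
8 [-0.0008 -0.0008  0.0487] [ 9.5 26.6  4.9]
9 [-0.0008 -0.0008  0.0487] [10.8 26.1  5. ]
```

```bash
python3 -m handwheel '[[[0,0,0.052],[-1,30,5],1],[[0,0,0.052],[0,31,5],1],[[0,0,0.052],[2,31,5],1],[[0,0,0.052],[3,31,5],1],[[0,0,0.052],[5,31,5],1],[[0,0,0.052],[6,31,5],1],[[0,0,0.052],[8,30,5],1],[[0,0,0.052],[9,29,5],1],[[0,0,0.052],[10,28,5],1],[[0,0,0],[0,0,0],1]]'; python3 need.py 539 49 100 0.14 4
python3 - <<'E'
from fit import *
S=ctrl.get_image("scene");T=ctrl.get_image("top")
for im,n in((S,"S"),(T,"T")):crop(im,[540,49,60],6,"a%s.png"%n)
a=cv2.imread('pics/aS.png');b=cv2.imread('pics/aT.png');cv2.imwrite('pics/a.png',np.hstack([a[:,200:600],b[:,200:600]]))
E
```

```text
t: 3.07
ee_pos: [542.0, 32.8, 132.6]
orientation: [-3.125, -0.198, -0.019]
ft_force: [0.9, -0.7, -0.0]
width: 87.9
t 3.07 pos [542.   32.8 132.6] yaw 0.126 q6 -0.1 w 87.9 F [ 0.9 -0.7 -0. ]
turn [-0.009 -0.013 -0.014] world d [ -3.   16.2 -32.6] dist 36.5 rows>= 1.0
0 [-0.0023 -0.0033 -0.0034] [-0.3 -4.   8.2]
1 [-0.0023 -0.0033 -0.0034] [-0.3 -4.1  8.2]
2 [-0.0023 -0.0033 -0.0034] [-0.3 -4.1  8.2]
3 [-0.0023 -0.0033 -0.0034] [-0.2 -4.1  8.2]
```

View pics/a.png

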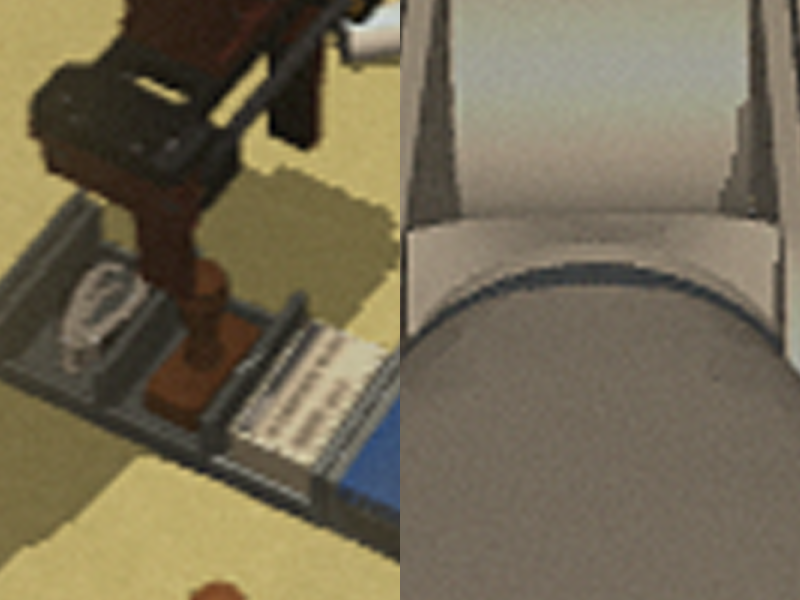

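```bash
python3 -m handwheel '[[[-0.009,-0.013,0.01],[-1,-16,5],1],[[0,0,0],[0,0,8],1],[[0,0,0],[0,0,8],1],[[0,0,0],[0,0,5],1],[[0,0,0],[0,0,0],1],[[0,0,0],[0,0,0],1],[[0,0,0],[0,0,0],1],[[0,0,0],[0,0,0],1],[[0,0,0],[0,0,0],1],[[0,0,0],[0,0,0],1]]'; python3 need.py 539 49 48 0.14 4
python3 - <<'E'
from fit import *
S=ctrl.get_image("scene")
crop(S,[540,49,60],10,"a2.png")
E
```

```text
t: 4.0
ee_pos: [533.7, 55.3, 106.2]
orientation: [-3.133, -0.203, 0.004]
ft_force: [0.5, -0.6, -0.3]
width: 88.0
t 4.0 pos [533.7  55.3 106.2] yaw 0.129 q6 -0.05 w 88.0 F [ 0.5 -0.6 -0.3]
turn [-0.002  0.003 -0.011] world d [  5.3  -6.3 -58.2] dist 58.8 rows>= 2.0
0 [-0.0005  0.0006 -0.0027] [ 1.2  1.8 14.6]
1 [-0.0005  0.0006 -0.0027] [ 1.1  1.8 14.6]
2 [-0.0005  0.0006 -0.0027] [ 1.1  1.8 14.6]
3 [-0.0005  0.0006 -0.0027] [ 1.1  1.8 14.6]
```

View pics/a2.png

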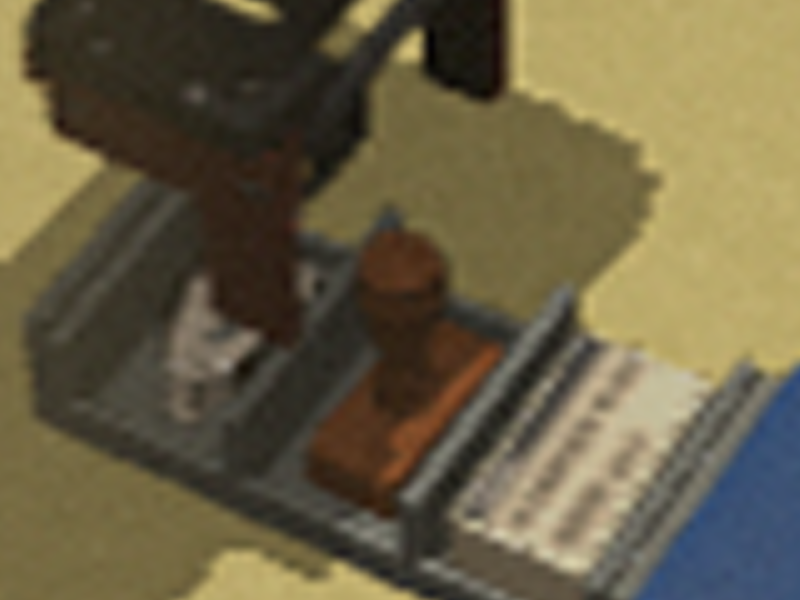

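```bash
python3 -m handwheel '[[[0,0,-0.01],[4.5,7,5],1],[[0,0,0],[0,0,10],1],[[0,0,0],[0,0,10],1],[[0,0,0],[0,0,5],1],[[0,0,0],[0,0,0],1],[[0,0,0],[0,0,0],1],[[0,0,0],[0,0,0],1],[[0,0,0],[0,0,0],1],[[0,0,0],[0,0,0],1],[[0,0,0],[0,0,0],1]]'; python3 need.py 539 49 48 0.14 1
```

```text
t: 4.88
ee_pos: [539.4, 47.8, 72.4]
orientation: [-3.132, -0.219, 0.005]
ft_force: [-0.4, 1.4, 0.5]
width: 87.8
t 4.88 pos [539.4  47.8  72.4] yaw 0.14 q6 -0.08 w 87.8 F [-0.4  1.4  0.5]
turn [-0.002  0.003 -0.   ] world d [ -0.4   1.2 -24.4] dist 24.4 rows>= 1.0
0 [-0.0021  0.0034 -0.0004] [-0.2 -1.2 24.4]
```

```bash
python3 -m handwheel '[[[0,0,0],[0,-1,10],1],[[0,0,0],[0,0,10],1],[[0,0,0],[0,0,3],1],[[0,0,0],[0,0,0],1],[[0,0,0],[0,0,0],1],[[0,0,0],[0,0,0],0],[[0,0,0],[0,0,0],0],[[0,0,0],[0,0,0],0],[[0,0,0],[0,0,0],0],[[0,0,0],[0,0,0],0]]'; python3 need.py 539 49 48 0.14 1
python3 - <<'E'
from fit import *
S=ctrl.get_image("scene")
crop(S,[540,49,60],10,"a3.png")
E
```

```text
t: 5.72
ee_pos: [539.5, 49.1, 47.3]
orientation: [-3.132, -0.219, 0.004]
ft_force: [-0.1, -0.2, 0.3]
width: 57.8
t 5.72 pos [539.5  49.1  47.3] yaw 0.14 q6 -0.07 w 57.8 F [-0.1 -0.2  0.3]
turn [-0.002  0.002 -0.   ] world d [-0.5 -0.1  0.7] dist 0.9 rows>= 1.0
0 [-0.002   0.0024 -0.0002] [-0.5  0.1 -0.7]
```

View pics/a3.png

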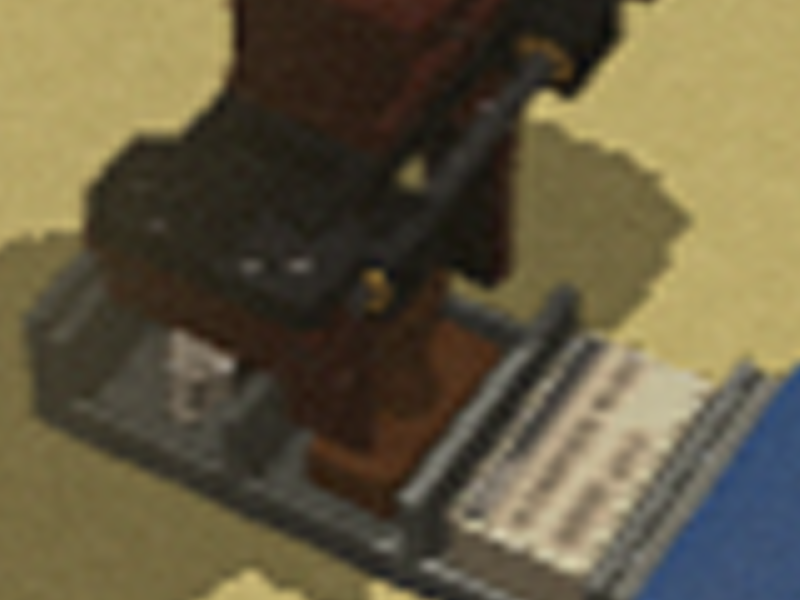

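Fingers straddle the handle, centred. I'll finish closing and then lift gently.

```bash
python3 -m handwheel '[[[0,0,0],[0,0,0],0],[[0,0,0],[0,0,0],0],[[0,0,0],[0,0,0],0],[[0,0,0],[0,0,0],0],[[0,0,0],[0,0,0],0],[[0,0,0],[0,0,0],0],[[0,0,0],[0,0,0],0],[[0,0,0],[0,0,0],0],[[0,0,0],[0,0,0],0],[[0,0,0],[0,0,0],0]]'; python3 need.py 539 49 120 0.14 1
```

```text
t: 6.6
ee_pos: [539.9, 49.2, 47.8]
orientation: [-3.132, -0.219, 0.002]
ft_force: [-0.3, -0.3, 0.1]
width: 23.4
t 6.6 pos [539.9  49.2  47.8] yaw 0.14 q6 -0.07 w 23.4 F [-0.3 -0.3  0.1]
turn [-0.002  0.001 -0.   ] world d [-0.9 -0.2 72.2] dist 72.2 rows>= 2.0
0 [-0.0019  0.0014 -0.0002] [ -1.   -0.1 -72.2]
```

```bash
python3 -m handwheel '[[[0,0,0],[0,0,-5],0],[[0,0,0],[0,0,-10],0],[[0,0,0],[0,0,-14],0],[[0,0,0],[0,0,-15],0],[[0,0,0],[0,0,-15],0],[[0,0,0],[0,0,-15],0],[[0,0,0],[0,0,-10],0],[[0,0,0],[0,0,-5],0],[[0,0,0],[0,0,0],0],[[0,0,0],[0,0,0],0]]'; python3 need.py 497 -326 120 0.14 18
python3 - <<'E'
from fit import *
S=ctrl.get_image("scene")
crop(S,[540,49,100],8,"a4.png")
E
```

```text
t: 7.43
ee_pos: [539.4, 49.0, 145.2]
orientation: [-3.132, -0.219, 0.002]
ft_force: [0.2, -0.3, -0.5]
width: 23.4
t 7.43 pos [539.4  49.  145.2] yaw 0.14 q6 -0.07 w 23.4 F [ 0.2 -0.3 -0.5]
turn [-0.002  0.001 -0.   ] world d [ -42.4 -375.   -25.2] dist 378.2 rows>= 10.0
0 [-0.0001  0.0001 -0.    ] [-5.2 20.3  1.4]
1 [-0.0001  0.0001 -0.    ] [-5.2 20.3  1.4]
2 [-0.0001  0.0001 -0.    ] [-5.2 20.3  1.4]
3 [-0.0001  0.0001 -0.    ] [-5.2 20.3  1.4]
4 [-0.0001  0.0001 -0.    ] [-5.2 20.3  1.4]
5 [-0.0001  0.0001 -0.    ] [-5.2 20.3  1.4]
6 [-0.0001  0.0001 -0.    ] [-5.2 20.3  1.4]
7 [-0.0001  0.0001 -0.    ] [-5.2 20.3  1.4]
8 [-0.0001  0.0001 -0.    ] [-5.2 20.3  1.4]
9 [-0.0001  0.0001 -0.    ] [-5.2 20.3  1.4]
10 [-0.0001  0.0001 -0.    ] [-5.2 20.3  1.4]
11 [-0.0001  0.0001 -0.    ] [-5.2 20.3  1.4]
12 [-0.0001  0.0001 -0.    ] [-5.2 20.3  1.4]
13 [-0.0001  0.0001 -0.    ] [-5.2 20.3  1.4]
14 [-0.0001  0.0001 -0.    ] [-5.2 20.3  1.4]
15 [-0.0001  0.0001 -0.    ] [-5.2 20.3  1.4]
16 [-0.0001  0.0001 -0.    ] [-5.2 20.3  1.4]
17 [-0.0001  0.0001 -0.    ] [-5.2 20.3  1.4]
```

View pics/a4.png

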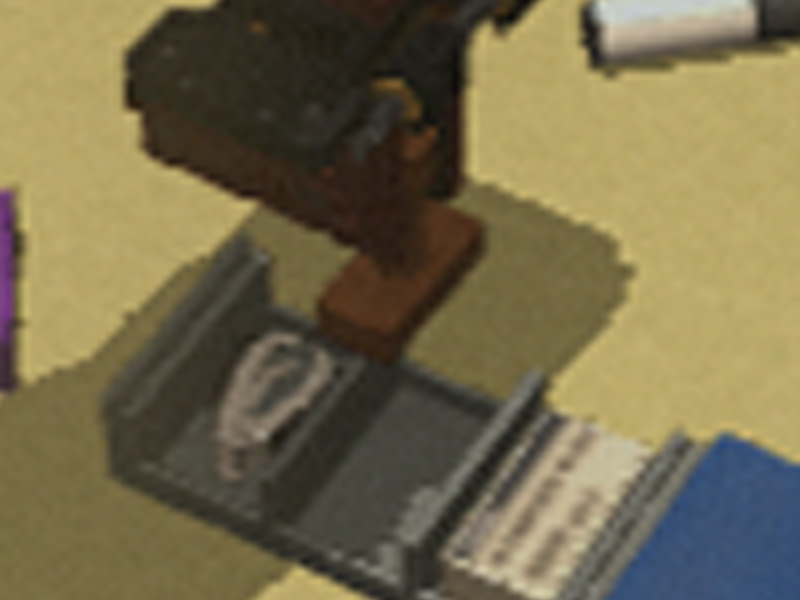

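The stamp is lifted upright and the bay is empty, so I'll carry it to the pad.

```bash
python3 -m handwheel '[[[0,0,0],[-3,12,0],0],[[0,0,0],[-6,24,0],0],[[0,0,0],[-9,35,0],0],[[0,0,0],[-9,35,0],0],[[0,0,0],[-9,35,0],0],[[0,0,0],[-9,35,0],0],[[0,0,0],[-9,35,0],0],[[0,0,0],[-9,35,0],0],[[0,0,0],[-7,28,0],0],[[0,0,0],[-5,20,0],0]]'; python3 need.py 497 -326 120 0.14 1
```

```text
t: 8.32
ee_pos: [498.6, -266.5, 135.9]
orientation: [-3.127, -0.234, 0.023]
ft_force: [0.1, -0.7, -0.3]
width: 23.1
t 8.32 pos [ 498.6 -266.5  135.9] yaw 0.15 q6 -0.66 w 23.1 F [ 0.1 -0.7 -0.3]
turn [-0.007  0.015  0.01 ] world d [ -1.6 -59.5 -15.9] dist 61.6 rows>= 2.0
0 [-0.0072  0.0145  0.0097] [-10.2  58.7  15.6]
```

```bash
python3 -m handwheel '[[[0,0,0],[-2,18,0],0],[[0,0,0],[-2,15,3],0],[[0,0,0],[-2,12,3],0],[[0,0,0],[0,0,3],0],[[0,0,0],[0,0,0],0],[[0,0,0],[0,0,0],0],[[0,0,0],[0,0,0],0],[[0,0,0],[0,0,0],0],[[0,0,0],[0,0,0],0],[[0,0,0],[0,0,0],0]]'; python3 need.py 497 -326 120 0.14 1
```

```text
t: 9.15
ee_pos: [492.1, -317.5, 120.3]
orientation: [-3.121, -0.227, 0.037]
ft_force: [-0.5, 0.8, -0.4]
width: 23.1
t 9.15 pos [ 492.1 -317.5  120.3] yaw 0.145 q6 -0.73 w 23.1 F [-0.5  0.8 -0.4]
turn [-0.014  0.023  0.005] world d [ 4.9 -8.5 -0.3] dist 9.8 rows>= 1.0
0 [-0.0138  0.0229  0.005 ] [3.6 9.1 0.1]
```

```bash
python3 -m handwheel '[[[-0.014,0.023,0.005],[3.5,9,5],0],[[0,0,0],[0,0,10],0],[[0,0,0],[0,0,10],0],[[0,0,0],[0,0,10],0],[[0,0,0],[0,0,5],0],[[0,0,0],[0,0,0],0],[[0,0,0],[0,0,0],0],[[0,0,0],[0,0,0],0],[[0,0,0],[0,0,0],0],[[0,0,0],[0,0,0],0]]'; python3 need.py 497 -326 61 0.14 1
python3 - <<'E'
from fit import *
S=ctrl.get_image("scene")
crop(S,[497,-326,50],8,"a5.png")
E
```

```text
t: 9.98
ee_pos: [497.2, -323.0, 76.6]
orientation: [-3.132, -0.225, 0.003]
ft_force: [-0.2, 0.5, -0.2]
width: 22.8
t 9.98 pos [ 497.2 -323.    76.6] yaw 0.143 q6 -0.74 w 22.8 F [-0.2  0.5 -0.2]
turn [-0.002  0.002  0.003] world d [ -0.2  -3.  -15.6] dist 15.9 rows>= 1.0
0 [-0.0015  0.0017  0.0035] [-0.6  3.  15.6]
```

View pics/a5.png

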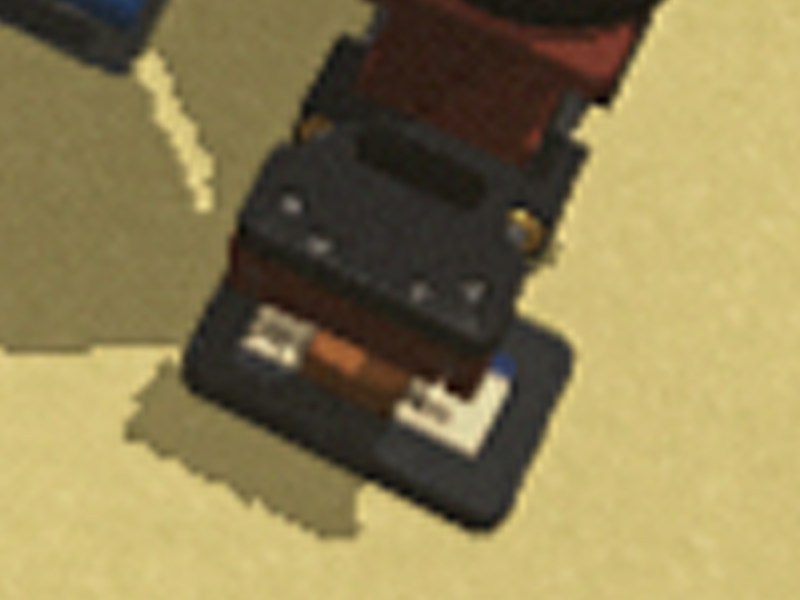

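```bash
python3 -m handwheel '[[[0,0,0.003],[-0.5,3,3],0],[[0,0,0],[0,0,3],0],[[0,0,0],[0,0,3],0],[[0,0,0],[0,0,2],0],[[0,0,0],[0,0,1],0],[[0,0,0],[0,0,0],0],[[0,0,0],[0,0,0],0],[[0,0,0],[0,0,0],0],[[0,0,0],[0,0,0],0],[[0,0,0],[0,0,0],0]]'; python3 need.py 497 -326 61 0.14 1
python3 - <<'E'
from fit import *
S=ctrl.get_image("scene")
crop(S,[497,-326,30],12,"a6.png")
E
```

```text
t: 10.87
ee_pos: [497.6, -326.9, 64.2]
orientation: [-3.134, -0.22, 0.001]
ft_force: [-0.2, -0.3, -0.2]
width: 23.0
t 10.87 pos [ 497.6 -326.9   64.2] yaw 0.14 q6 -0.74 w 23.0 F [-0.2 -0.3 -0.2]
turn [-0.  0. -0.] world d [-0.6  0.9 -3.2] dist 3.4 rows>= 1.0
0 [-0.0003  0.0004 -0.0001] [-0.4 -1.   3.2]
```

View pics/a6.png

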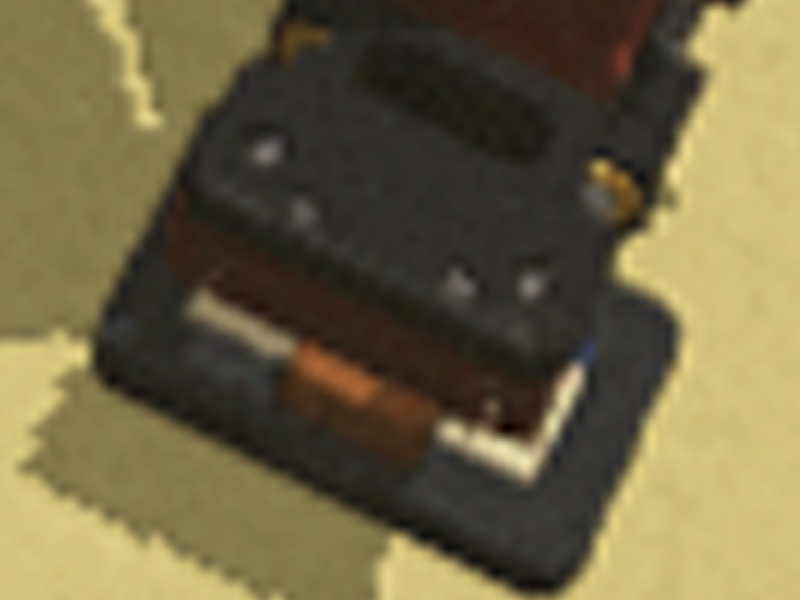

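```bash
python3 -m handwheel '[[[0,0,0],[0,0,1],0],[[0,0,0],[0,0,1],0],[[0,0,0],[0,0,1],0],[[0,0,0],[0,0,0.5],0],[[0,0,0],[0,0,0],0],[[0,0,0],[0,0,0],0],[[0,0,0],[0,0,0],0],[[0,0,0],[0,0,0],0],[[0,0,0],[0,0,0],0],[[0,0,0],[0,0,0],0]]'; python3 need.py 497 -326 60 0.14 1
```

```text
t: 11.75
ee_pos: [497.8, -326.9, 60.6]
orientation: [-3.134, -0.22, 0.0]
ft_force: [-0.9, 0.2, -1.2]
width: 23.0
t 11.75 pos [ 497.8 -326.9   60.6] yaw 0.14 q6 -0.74 w 23.0 F [-0.9  0.2 -1.2]
turn [-0.  0.  0.] world d [-0.8  0.9 -0.6] dist 1.3 rows>= 1.0
0 [-0.  0.  0.] [-0.6 -1.   0.6]
```

```bash
python3 -m handwheel '[[[0,0,0],[0,0,0.5],0],[[0,0,0],[0,0,0.5],0],[[0,0,0],[0,0,0],0],[[0,0,0],[0,0,0],0],[[0,0,0],[0,0,0],0.3],[[0,0,0],[0,0,0],0.4],[[0,0,0],[0,0,0],0.5],[[0,0,0],[0,0,0],0.5],[[0,0,0],[0,0,0],0.5],[[0,0,0],[0,0,0],0.5]]'; python3 need.py 497 -326 160 0.14 1
```

```text
t: 12.58
ee_pos: [498.1, -327.2, 59.9]
orientation: [3.133, 0.22, 0.001]
ft_force: [-0.6, 0.3, 0.8]
width: 43.4
t 12.58 pos [ 498.1 -327.2   59.9] yaw 0.14 q6 -0.74 w 43.4 F [-0.6  0.3  0.8]
turn [ 0.001 -0.001 -0.   ] world d [ -1.1   1.2 100.1] dist 100.1 rows>= 3.0
0 [ 0.0006 -0.0006 -0.    ] [  -0.9   -1.2 -100.1]
```

Released. Lifting up and checking.

```bash
python3 -m handwheel '[[[0,0,0],[0,0,-5],0.6],[[0,0,0],[0,0,-10],0.8],[[0,0,0],[0,0,-15],1],[[0,0,0],[0,0,-20],1],[[0,0,0],[0,0,-25],1],[[0,0,0],[0,-15,-20],1],[[0,0,0],[0,-25,-10],1],[[0,0,0],[5,-35,-5],1],[[0,0,0],[8,-38,0],1],[[0,0,0],[8,-38,0],1]]'
python3 - <<'E'
from fit import *
S=ctrl.get_image("scene");T=ctrl.get_image("top")
c=[498,-327]
ci=[[c[0]+12*np.cos(t),c[1]+12*np.sin(t),89] for t in np.linspace(0,6.28,24)]
for im,n in((S,"S"),(T,"T")):crop(im,[497,-326,30],8,"b%s.png"%n,[ci])
a=cv2.imread('pics/bS.png');b=cv2.imread('pics/bT.png');cv2.imwrite('pics/b.png',np.hstack([a[:,200:600],b[:,200:600]]))
E
python3 need.py 464 322.5 140 0 22
```

```text
t: 13.42
ee_pos: [499.3, -177.2, 182.6]
orientation: [3.13, 0.204, 0.013]
ft_force: [0.9, 0.8, 0.1]
width: 88.1
t 13.52 pos [ 499.1 -173.8  182.2] yaw 0.136 q6 -0.49 w 87.8 F [-0.6 -0.1  0.5]
turn [ 0.004 -0.007  0.136] world d [-35.1 496.3 -42.2] dist 499.4 rows>= 12.0
0 [ 0.0002 -0.0003  0.0062] [  1.5 -22.6   1.8]
1 [ 0.0002 -0.0003  0.0062] [  1.3 -22.6   1.8]
2 [ 0.0002 -0.0003  0.0062] [  1.2 -22.6   1.8]
3 [ 0.0002 -0.0003  0.0062] [  1.  -22.6   1.8]
4 [ 0.0002 -0.0003  0.0062] [  0.9 -22.6   1.9]
5 [ 0.0002 -0.0003  0.0062] [  0.8 -22.6   1.9]
6 [ 0.0002 -0.0003  0.0062] [  0.6 -22.6   1.9]
7 [ 0.0002 -0.0003  0.0062] [  0.5 -22.6   1.9]
8 [ 0.0002 -0.0003  0.0062] [  0.4 -22.6   1.9]
9 [ 0.0002 -0.0003  0.0062] [  0.2 -22.6   1.9]
10 [ 0.0002 -0.0003  0.0062] [  0.1 -22.6   1.9]
11 [ 0.0002 -0.0003  0.0062] [ -0.1 -22.6   1.9]
12 [ 0.0002 -0.0003  0.0062] [ -0.2 -22.6   1.9]
13 [ 0.0002 -0.0003  0.0062] [ -0.3 -22.6   1.9]
14 [ 0.0002 -0.0003  0.0062] [ -0.5 -22.6   1.9]
15 [ 0.0002 -0.0003  0.0062] [ -0.6 -22.6   1.9]
16 [ 0.0002 -0.0003  0.0062] [ -0.8 -22.6   1.9]
17 [ 0.0002 -0.0003  0.0062] [ -0.9 -22.6   1.9]
18 [ 0.0002 -0.0003  0.0062] [ -1.  -22.6   1.9]
19 [ 0.0002 -0.0003  0.0062] [ -1.2 -22.6   1.9]
20 [ 0.0002 -0.0003  0.0062] [ -1.3 -22.6   1.9]
21 [ 0.0002 -0.0003  0.0062] [ -1.5 -22.6   1.9]
```

View pics/b.png

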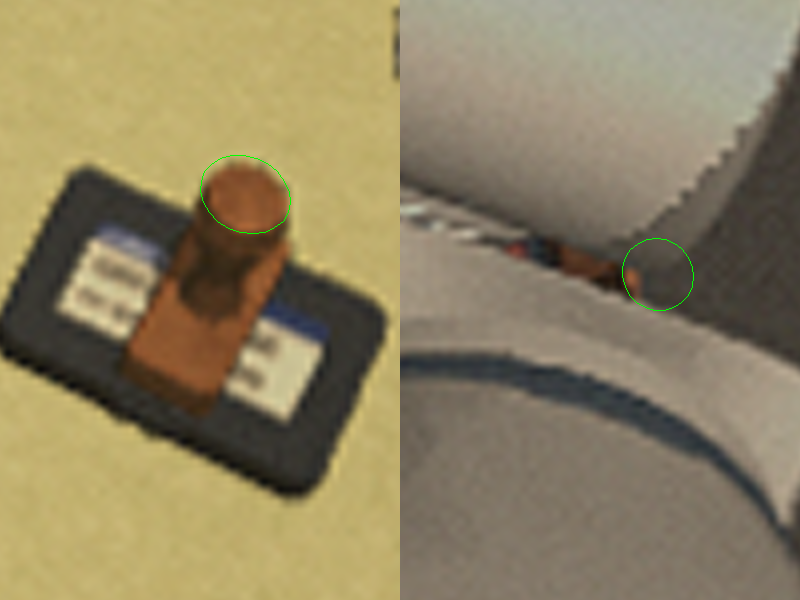

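The stamp stands upright on the pad, with its handle top at (245,195) in the crop, inside the predicted circle. I'll go for the loose box now.

```bash
python3 -m handwheel '[[[0,0,0.006],[2,-20,0],1],[[0,0,0.006],[2,-32,0],1],[[0,0,0.006],[2,-38,0],1],[[0,0,0.006],[2,-38,0],1],[[0,0,0.006],[1,-38,0],1],[[0,0,0.006],[1,-38,0],1],[[0,0,0.006],[1,-38,0],1],[[0,0,0.006],[0,-38,0],1],[[0,0,0.006],[0,-38,2],1],[[0,0,0.006],[0,-38,2],1]]'
python3 need.py 464 322.5 140 0 1
```

```text
t: 14.35
ee_pos: [477.1, 187.2, 185.2]
orientation: [3.132, 0.102, 0.035]
ft_force: [0.6, -0.0, 0.5]
width: 87.8
t 14.35 pos [477.1 187.2 185.2] yaw 0.065 q6 0.31 w 87.8 F [ 0.6 -0.   0.5]
turn [ 0.008 -0.023  0.065] world d [-13.1 135.3 -45.2] dist 143.3 rows>= 4.0
0 [ 0.0077 -0.0225  0.065 ] [  -5.3 -136.2   44. ]
```

```bash
python3 -m handwheel '[[[0,0,0.013],[-2,-35,3],1],[[0,0,0.013],[-2,-30,5],1],[[0,0,0.013],[-1,-25,10],1],[[0,0,0.013],[0,-18,10],1],[[0,0,0.013],[0,-10,10],1],[[0,0,0],[0,-3,5],1],[[0,0,0],[0,0,0],1],[[0,0,0],[0,0,0],1],[[0,0,0],[0,0,0],1],[[0,0,0],[0,0,0],1]]'
python3 need.py 464 322.5 70 0 1
```

```text
t: 15.18
ee_pos: [471.7, 317.9, 146.7]
orientation: [3.139, 0.005, 0.051]
ft_force: [-0.5, -0.1, -0.6]
width: 88.0
t 15.18 pos [471.7 317.9 146.7] yaw 0.003 q6 0.6 w 88.0 F [-0.5 -0.1 -0.6]
turn [ 0.002 -0.033  0.003] world d [ -7.7   4.6 -76.7] dist 77.3 rows>= 2.0
0 [ 0.0023 -0.0327  0.0032] [-10.2  -4.8  76.4]
```

```bash
python3 -m handwheel '[[[0.002,-0.033,0.003],[-7.5,-4.5,0],1],[[0,0,0],[0,0,5],1],[[0,0,0],[0,0,12],1],[[0,0,0],[0,0,18],1],[[0,0,0],[0,0,18],1],[[0,0,0],[0,0,12],1],[[0,0,0],[0,0,5],1],[[0,0,0],[0,0,0],1],[[0,0,0],[0,0,0],1],[[0,0,0],[0,0,0],1]]'
python3 need.py 464 322.5 22 0 1
python3 - <<'E'
from fit import *
S=ctrl.get_image("scene")
crop(S,[464,322,30],8,"c1.png",[box([464,322.5],0,-31,31,-18,18,31)])
E
```

```text
t: 16.02
ee_pos: [467.3, 317.3, 73.3]
orientation: [-3.141, 0.007, -0.011]
ft_force: [-0.2, 0.5, 0.3]
width: 87.7
t 16.02 pos [467.3 317.3  73.3] yaw -0.005 q6 0.59 w 87.7 F [-0.2  0.5  0.3]
turn [-0.001 -0.007 -0.005] world d [ -3.3   5.2 -51.3] dist 51.7 rows>= 2.0
0 [-0.0007 -0.0068 -0.0046] [-3.7 -5.2 51.3]
```

View pics/c1.png

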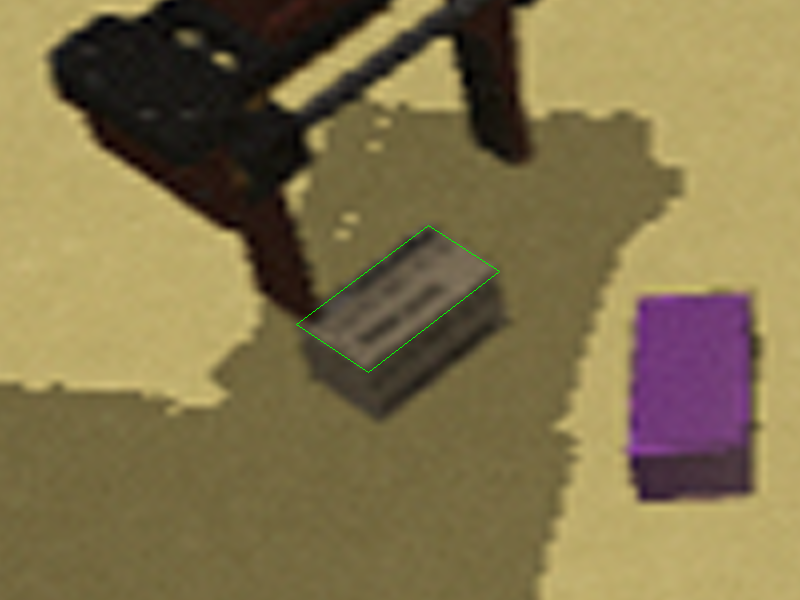

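```bash
python3 -m handwheel '[[[0,-0.007,-0.003],[-3,-5,0],1],[[0,0,0],[0,0,8],1],[[0,0,0],[0,0,12],1],[[0,0,0],[0,0,10],1],[[0,0,0],[0,0,5],1],[[0,0,0],[0,0,0],1],[[0,0,0],[0,0,0],1],[[0,0,0],[0,0,0],1],[[0,0,0],[0,0,0],1],[[0,0,0],[0,0,0],1]]'
python3 need.py 464 322.5 22 0 1
```

```text
t: 16.9
ee_pos: [465.2, 323.9, 36.2]
orientation: [-3.139, 0.001, -0.003]
ft_force: [0.2, 0.0, -0.7]
width: 87.9
t 16.9 pos [465.2 323.9  36.2] yaw -0.001 q6 0.59 w 87.9 F [ 0.2  0.  -0.7]
turn [-0.003 -0.002 -0.001] world d [ -1.2  -1.4 -14.2] dist 14.3 rows>= 1.0
0 [-0.0027 -0.0021 -0.0007] [-1.2  1.4 14.2]
```

```bash
python3 -m handwheel '[[[0,0,0],[-0.5,1.4,4],1],[[0,0,0],[0,0,6],1],[[0,0,0],[0,0,3.5],1],[[0,0,0],[0,0,0],1],[[0,0,0],[0,0,0],0],[[0,0,0],[0,0,0],0],[[0,0,0],[0,0,0],0],[[0,0,0],[0,0,0],0],[[0,0,0],[0,0,0],0],[[0,0,0],[0,0,0],0]]'
python3 need.py 464 322.5 22 0 1
```

```text
t: 17.73
ee_pos: [465.1, 322.6, 21.9]
orientation: [-3.138, 0.001, -0.005]
ft_force: [0.4, -0.4, -2.1]
width: 61.8
t 17.73 pos [465.1 322.6  21.9] yaw -0.001 q6 0.58 w 61.8 F [ 0.4 -0.4 -2.1]
turn [-0.003 -0.003 -0.001] world d [-1.1 -0.1  0.1] dist 1.1 rows>= 1.0
0 [-0.0034 -0.0032 -0.0009] [-1.1  0.1 -0.1]
```

Gripped at 61.8 mm, which matches the box's 62 mm side. I'll hold briefly, then lift.

```bash
python3 -m handwheel '[[[0,0,0],[0,0,0],0],[[0,0,0],[0,0,0],0],[[0,0,0],[0,0,0],0],[[0,0,0],[0,0,-5],0],[[0,0,0],[0,0,-10],0],[[0,0,0],[0,0,-18],0],[[0,0,0],[0,0,-20],0],[[0,0,0],[0,0,-20],0],[[0,0,0],[0,0,-12],0],[[0,0,0],[0,0,-5],0]]'
python3 -c "
from fit import *;print(tw(0,84))"
python3 need.py 540.5 49.5 100 0.14 14
```

```text
t: 18.57
ee_pos: [462.9, 321.0, 117.1]
orientation: [-3.141, 0.001, 0.002]
ft_force: [0.9, -0.3, -2.7]
width: 62.1
[540.27837837  49.27814368]
t 18.57 pos [462.9 321.  117.1] yaw -0.001 q6 0.58 w 62.1 F [ 0.9 -0.3 -2.7]
turn [-0.001  0.001 -0.141] world d [  77.6 -271.5  -17.1] dist 282.9 rows>= 7.0
0 [-0.      0.0001 -0.0101] [ 5.6 19.4  1.2]
1 [-0.      0.0001 -0.0101] [ 5.4 19.4  1.2]
2 [-0.      0.0001 -0.0101] [ 5.2 19.5  1.2]
3 [-0.      0.0001 -0.0101] [ 5.  19.5  1.2]
4 [-0.      0.0001 -0.0101] [ 4.8 19.6  1.2]
5 [-0.      0.0001 -0.0101] [ 4.6 19.6  1.2]
6 [-0.      0.0001 -0.0101] [ 4.4 19.7  1.2]
7 [-0.      0.0001 -0.0101] [ 4.2 19.7  1.2]
8 [-0.      0.0001 -0.0101] [ 4.  19.8  1.2]
9 [-0.      0.0001 -0.0101] [ 3.8 19.8  1.2]
10 [-0.      0.0001 -0.0101] [ 3.6 19.9  1.2]
11 [-0.      0.0001 -0.0101] [ 3.4 19.9  1.2]
12 [-0.      0.0001 -0.0101] [ 3.2 19.9  1.2]
13 [-0.      0.0001 -0.0101] [ 3.  19.9  1.2]
```

```bash
python3 -m handwheel '[[[0,0,-0.015],[5,12,0],0],[[0,0,-0.015],[8,22,0],0],[[0,0,-0.015],[8,30,0],0],[[0,0,-0.015],[8,34,0],0],[[0,0,-0.015],[7,34,0],0],[[0,0,-0.015],[6,34,0],0],[[0,0,-0.015],[5,30,0],0],[[0,0,-0.015],[5,22,0],0],[[0,0,-0.01],[4,15,0],0],[[0,0,-0.01],[3,8,0],0]]'
python3 need.py 540.5 49.5 70 0.14 1
```

```text
t: 19.4
ee_pos: [540.5, 77.4, 122.5]
orientation: [-3.128, -0.238, -0.01]
ft_force: [0.7, 0.1, -2.3]
width: 61.9
t 19.4 pos [540.5  77.4 122.5] yaw 0.152 q6 -0.04 w 61.9 F [ 0.7  0.1 -2.3]
turn [-0.004 -0.007  0.012] world d [ -0.  -27.9 -52.5] dist 59.4 rows>= 2.0
0 [-0.0042 -0.0066  0.0122] [-4.6 27.7 52.3]
```

```bash
python3 -m handwheel '[[[-0.004,-0.007,0],[-2,7,0],0],[[0,0,0.006],[-1,6,0],0],[[0,0,0],[0,4,5],0],[[0,0,0],[0,0,8],0],[[0,0,0],[0,0,10],0],[[0,0,0],[0,0,8],0],[[0,0,0],[0,0,5],0],[[0,0,0],[0,0,0],0],[[0,0,0],[0,0,0],0],[[0,0,0],[0,0,0],0]]'
python3 need.py 540.5 49.5 70 0.14 1
```

```text
t: 20.23
ee_pos: [537.7, 59.4, 81.2]
orientation: [3.133, 0.228, -0.008]
ft_force: [-0.5, -0.2, -2.0]
width: 61.8
t 20.23 pos [537.7  59.4  81.2] yaw 0.145 q6 -0.06 w 61.8 F [-0.5 -0.2 -2. ]
turn [-0.     0.005  0.005] world d [  2.8  -9.9 -11.2] dist 15.2 rows>= 1.0
0 [-0.0002  0.005   0.0053] [ 1.4 10.2 11.2]
```

```bash
python3 -m handwheel '[[[0,0.005,0.005],[1.4,5,3],0],[[0,0,0],[0,5,4],0],[[0,0,0],[0,0,4],0],[[0,0,0],[0,0,0],0],[[0,0,0],[0,0,0],0],[[0,0,0],[0,0,0],0],[[0,0,0],[0,0,0],0],[[0,0,0],[0,0,0],0],[[0,0,0],[0,0,0],0],[[0,0,0],[0,0,0],0]]'
python3 need.py 540.5 49.5 27 0.14 1
python3 - <<'E'
from fit import *
S=ctrl.get_image("scene");o=ctrl.get_obs();p=o["ee_pos"]
crop(S,[540,50,50],9,"d1.png",[box(p[:2],.14,-31,31,-18,18,p[2]-21.9),box(TO,TA,-39,39,60,108,38),box(p[:2],.14,-31,31,-18,18,p[2]-21.9+31)])
E
```

```text
t: 21.07
ee_pos: [542.0, 48.8, 70.3]
orientation: [-3.134, -0.219, -0.005]
ft_force: [0.6, 0.7, -1.7]
width: 62.1
t 21.07 pos [542.   48.8  70.3] yaw 0.14 q6 -0.07 w 62.1 F [ 0.6  0.7 -1.7]
turn [ 0.    -0.003 -0.   ] world d [ -1.5   0.7 -43.3] dist 43.3 rows>= 2.0
0 [ 0.     -0.0032 -0.0003] [-1.5 -0.9 43.3]
```

View pics/d1.png

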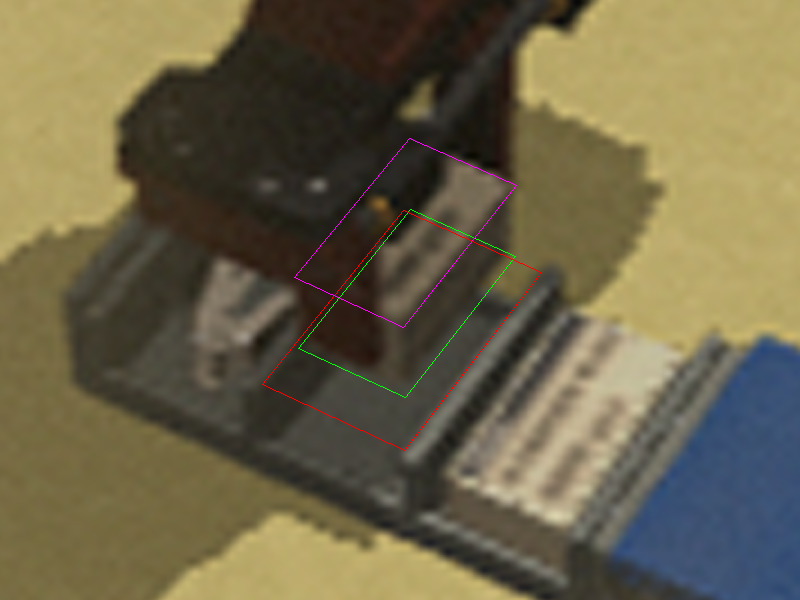

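```bash
python3 -m handwheel '[[[0,0,0],[-1.3,-0.5,4],0],[[0,0,0],[0,0,8],0],[[0,0,0],[0,0,8],0],[[0,0,0],[0,0,8],0],[[0,0,0],[0,0,6],0],[[0,0,0],[0,0,3],0],[[0,0,0],[0,0,1],0],[[0,0,0],[0,0,0],0],[[0,0,0],[0,0,0],0],[[0,0,0],[0,0,0],0]]'
python3 need.py 540.5 49.5 26 0.14 1
python3 - <<'E'
from fit import *
S=ctrl.get_image("scene");o=ctrl.get_obs();p=o["ee_pos"]
crop(S,[540,50,30],10,"d2.png")
E
```

```text
t: 21.95
ee_pos: [539.8, 49.3, 26.9]
orientation: [-3.134, -0.22, -0.002]
ft_force: [0.1, -1.0, -2.9]
width: 62.0
t 21.95 pos [539.8  49.3  26.9] yaw 0.14 q6 -0.07 w 62.0 F [ 0.1 -1.  -2.9]
turn [-0.    -0.001  0.   ] world d [ 0.7  0.2 -0.9] dist 1.1 rows>= 1.0
0 [-0.0002 -0.001   0.    ] [ 0.7 -0.1  0.9]
```

View pics/d2.png

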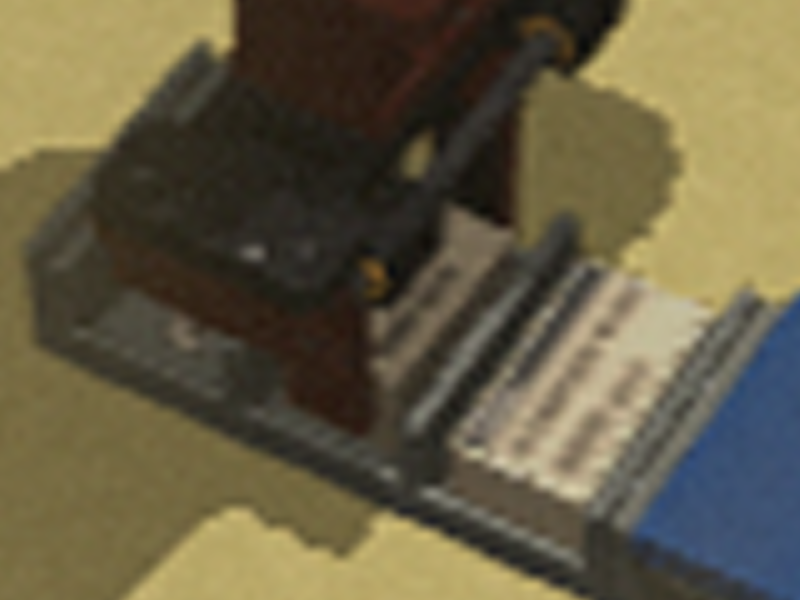

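```bash
python3 -m handwheel '[[[0,0,0],[0,0,0.6],0],[[0,0,0],[0,0,0.6],0],[[0,0,0],[0,0,0],0],[[0,0,0],[0,0,0],0],[[0,0,0],[0,0,0],0.75],[[0,0,0],[0,0,0],0.8],[[0,0,0],[0,0,0],0.9],[[0,0,0],[0,0,0],0.9],[[0,0,0],[0,0,0],0.9],[[0,0,0],[0,0,0],0.9]]'
python3 need.py 540.5 49.5 100 0.14 1
```

```text
t: 22.83
ee_pos: [541.9, 49.4, 27.9]
orientation: [-3.134, -0.22, -0.01]
ft_force: [-0.3, -0.0, -0.0]
width: 79.3
t 22.83 pos [541.9  49.4  27.9] yaw 0.14 q6 -0.07 w 79.3 F [-0.3 -0.  -0. ]
turn [ 0.    -0.006 -0.   ] world d [-1.4  0.1 72.1] dist 72.1 rows>= 2.0
0 [ 0.0002 -0.0061 -0.    ] [ -1.   -0.3 -72.1]
```

```bash
python3 -m handwheel '[[[0,0,0],[0,0,-4],0.9],[[0,0,0],[0,0,-10],0.9],[[0,0,0],[0,0,-15],0.9],[[0,0,0],[0,0,-20],0.9],[[0,0,0],[0,10,-20],0.9],[[0,0,0.08],[0,15,-20],0.8],[[0,0,0.12],[2,20,-10],0.7],[[0,0,0.12],[3,20,0],0.6],[[0,0,0.12],[4,20,0],0.6],[[0,0,0.12],[5,18,0],0.6]]'
python3 need.py 565 -127 130 1.71 12
python3 - <<'E'
from fit import *
S=ctrl.get_image("scene");T=ctrl.get_image("top")
print(tw(0,-94))
for im,n in((S,"S"),(T,"T")):crop(im,[540,50,30],7,"e%s.png"%n)
a=cv2.imread('pics/eS.png');b=cv2.imread('pics/eT.png');cv2.imwrite('pics/e.png',np.hstack([a[:,200:600],b[:,200:600]]))
for q in ("staple_box_b_mid","staple_remover_mid","lid_grip"):
    for r in ctrl.spot_point(S,q): print(q,round(r["score"],2),w(S,r["position"]).round(1))
E
```

```text
t: 23.67
ee_pos: [550.1, -55.2, 138.9]
orientation: [-3.066, 0.677, -0.015]
ft_force: [0.5, -0.3, 0.6]
width: 53.0
t 23.67 pos [550.1 -55.2 138.9] yaw -0.434 q6 0.31 w 53.0 F [ 0.5 -0.3  0.6]
turn [-0.008 -0.006  0.997] world d [ 14.9 -71.8  -8.9] dist 73.9 rows>= 8.0
0 [-0.0007 -0.0005  0.0831] [3.6 4.9 0.8]
1 [-0.0007 -0.0005  0.0831] [4.  4.6 0.8]
2 [-0.0007 -0.0005  0.0831] [4.4 4.2 0.8]
3 [-0.0007 -0.0005  0.0831] [4.7 3.9 0.8]
4 [-0.0007 -0.0005  0.0831] [5.  3.5 0.8]
5 [-0.0007 -0.0005  0.0831] [5.3 3.  0.8]
6 [-0.0007 -0.0005  0.0831] [5.5 2.6 0.8]
7 [-0.0007 -0.0005  0.0831] [5.7 2.1 0.8]
8 [-0.0007 -0.0005  0.0831] [5.9 1.6 0.7]
9 [-0.0007 -0.0005  0.0831] [6.  1.1 0.7]
10 [-0.0007 -0.0005  0.0831] [6.1 0.6 0.7]
11 [-0.0007 -0.0005  0.0831] [6.1 0.1 0.7]
[ 565.11705278 -126.98030364]
staple_box_b_mid 0.86 [539.   55.3  18.9]
staple_remover_mid 0.65 [535.1 104.2  20.9]
lid_grip 0.88 [ 565.5 -131.3   59.5]
lid_grip 0.58 [549.5  -6.3  16.8]
```

View pics/e.png

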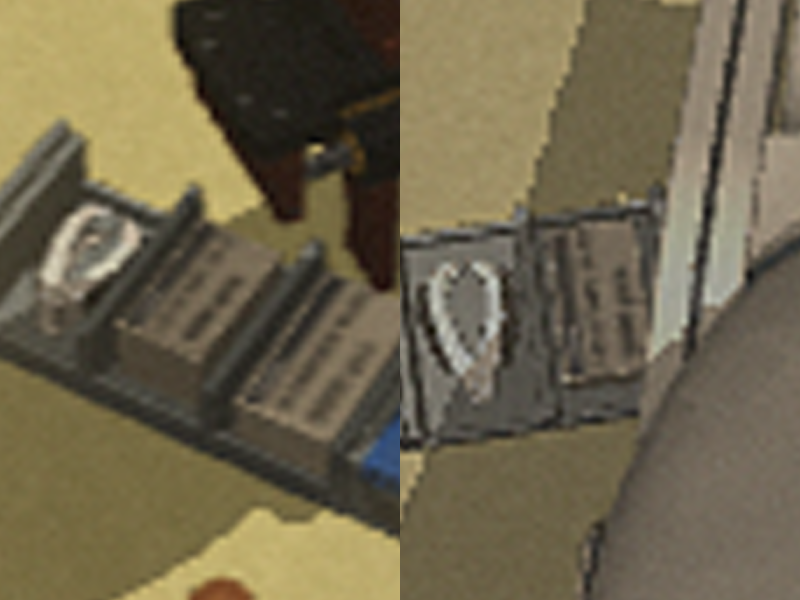

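The box lies flat in the middle bay, below the rim; spot_point puts its z at 18.9 against an expected 19.5. I'll go to the lid grip.

```bash
python3 -m handwheel '[[[0,0,0.11],[4,4,0],0.6],[[0,0,0.12],[5,5,0],0.6],[[0,0,0.12],[6,4,0],0.6],[[0,0,0.12],[6,3,0],0.6],[[0,0,0.12],[7,3,0],0.6],[[0,0,0.12],[8,2,0],0.6],[[0,0,0.12],[8,1,0],0.6],[[0,0,0.08],[6,0,0],0.6],[[0,0,0.03],[3,0,0],0.6],[[0,0,0],[0,0,0],0.6]]'
python3 need.py 565 -127.5 100 1.71 1
```

```text
t: 24.75
ee_pos: [565.7, -99.6, 136.2]
orientation: [-2.426, 1.992, 0.004]
ft_force: [0.7, -0.2, 0.0]
width: 52.6
t 24.75 pos [565.7 -99.6 136.2] yaw -1.375 q6 1.18 w 52.6 F [ 0.7 -0.2  0. ]
turn [-0.001  0.003  0.057] world d [ -0.7 -27.9 -36.2] dist 45.7 rows>= 2.0
0 [-0.0006  0.0035  0.0566] [27.4  6.2 36.1]
```

```bash
python3 -m handwheel '[[[0,0,0.05],[14,3,0],0.6],[[0,0,0],[13,2,5],0.6],[[0,0,0],[0,0,10],0.6],[[0,0,0],[0,0,10],0.6],[[0,0,0],[0,0,6],0.6],[[0,0,0],[0,0,0],0.6],[[0,0,0],[0,0,0],0.6],[[0,0,0],[0,0,0],0.6],[[0,0,0],[0,0,0],0.6],[[0,0,0],[0,0,0],0.6]]'
python3 need.py 565 -127.5 56 1.71 1
python3 - <<'E'
from fit import *
S=ctrl.get_image("scene")
crop(S,[565,-127,60],8,"f1.png")
E
```

```text
t: 25.58
ee_pos: [563.9, -121.6, 99.6]
orientation: [-2.397, 2.029, 0.012]
ft_force: [-0.2, 0.2, 0.8]
width: 52.9
t 25.58 pos [ 563.9 -121.6   99.6] yaw -1.405 q6 1.17 w 52.9 F [-0.2  0.2  0.8]
turn [0.004 0.007 0.026] world d [  1.1  -5.9 -43.6] dist 44.0 rows>= 2.0
0 [0.0044 0.0067 0.0264] [ 6.3 -0.3 43.6]
```

View pics/f1.png

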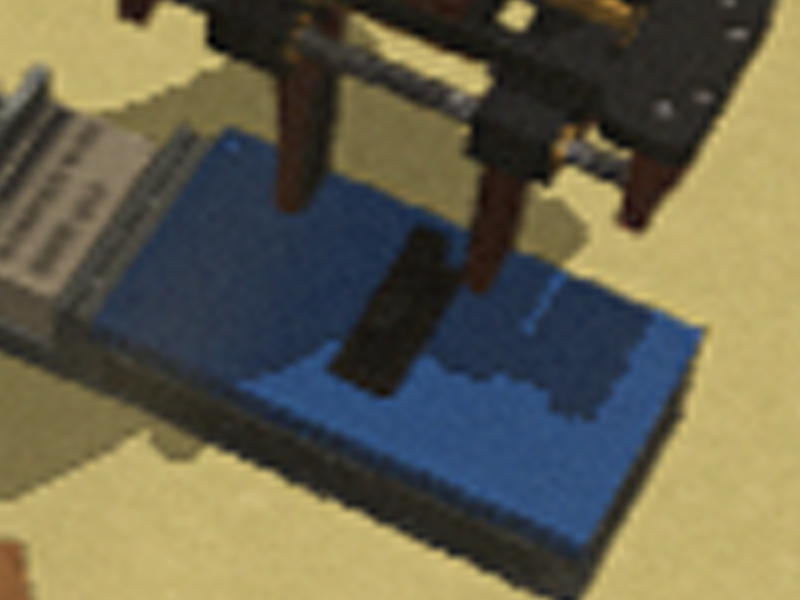

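```bash
python3 -m handwheel '[[[0.004,0.007,0.026],[6,0,3],0.6],[[0,0,0],[0,0,8],0.6],[[0,0,0],[0,0,10],0.6],[[0,0,0],[0,0,10],0.6],[[0,0,0],[0,0,6],0.6],[[0,0,0],[0,0,3],0.6],[[0,0,0],[0,0,0],0.6],[[0,0,0],[0,0,0],0.6],[[0,0,0],[0,0,0],0.6],[[0,0,0],[0,0,0],0.6]]'
python3 need.py 565 -127.5 56 1.71 1
```

```text
t: 26.47
ee_pos: [564.9, -128.3, 55.0]
orientation: [2.367, -2.064, 0.001]
ft_force: [-1.1, -0.7, 0.8]
width: 52.6
t 26.47 pos [ 564.9 -128.3   55. ] yaw -1.434 q6 1.19 w 52.6 F [-1.1 -0.7  0.8]
turn [ 0.    -0.001 -0.003] world d [0.1 0.8 1. ] dist 1.3 rows>= 1.0
0 [ 0.0001 -0.001  -0.0027] [-0.8 -0.2 -1. ]
```

```bash
python3 -m handwheel '[[[0,0,0],[0,0,0],0],[[0,0,0],[0,0,0],0],[[0,0,0],[0,0,0],0],[[0,0,0],[0,0,0],0],[[0,0,0],[0,0,0],0],[[0,0,0],[0,0,0],0],[[0,0,0],[0,0,0],0],[[0,0,0],[0,0,0],0],[[0,0,0],[0,0,0],0],[[0,0,0],[0,0,0],0]]'
python3 -c "
from fit import *;print(tw(0,84))"
python3 need.py 540.3 49.3 56 1.71 1
```

```text
t: 27.3
ee_pos: [565.7, -126.5, 56.5]
orientation: [-2.368, 2.062, -0.002]
ft_force: [-0.8, 1.2, -0.2]
width: 11.9
[540.27837837  49.27814368]
t 27.3 pos [ 565.7 -126.5   56.5] yaw -1.432 q6 1.19 w 11.9 F [-0.8  1.2 -0.2]
turn [-0.002  0.    -0.001] world d [-25.4 175.8  -0.5] dist 177.6 rows>= 5.0
0 [-0.002   0.0001 -0.0009] [-177.6    0.9    0.5]
```

Pinched the bar at 11.9 mm. I'll slide the lid gently while watching the force.

```bash
python3 -m handwheel '[[[0,0,0],[-3,0,0],0],[[0,0,0],[-5,0,0],0],[[0,0,0],[-6,0,0],0],[[0,0,0],[-7,0,0],0],[[0,0,0],[-7,0,0],0],[[0,0,0],[-7,0,0],0],[[0,0,0],[-7,0,0],0],[[0,0,0],[-6,0,0],0],[[0,0,0],[-4,0,0],0],[[0,0,0],[-2,0,0],0]]'
python3 need.py 540.6 50.3 56.5 1.71 1
```

```text
t: 28.13
ee_pos: [556.6, -68.1, 56.5]
orientation: [2.371, -2.061, 0.002]
ft_force: [0.0, -1.2, 0.1]
width: 11.6
t 28.13 pos [556.6 -68.1  56.5] yaw -1.431 q6 1.29 w 11.6 F [ 0.  -1.2  0.1]
turn [-0.001 -0.001  0.   ] world d [-16.  118.4  -0. ] dist 119.5 rows>= 3.0
0 [-0.0009 -0.001   0.0001] [-1.195e+02 -6.000e-01 -1.000e-01]
```

```bash
python3 -m handwheel '[[[0,0,0],[-3,0,0],0],[[0,0,0],[-5,0,0],0],[[0,0,0],[-6,0,0],0],[[0,0,0],[-7,0,0],0],[[0,0,0],[-7,0,0],0],[[0,0,0],[-7,0,0],0],[[0,0,0],[-7,0,0],0],[[0,0,0],[-6,0,0],0],[[0,0,0],[-4,0,0],0],[[0,0,0],[-2,0,0],0]]'
python3 need.py 540.6 50.3 56.5 1.71 1
python3 - <<'E'
from fit import *
S=ctrl.get_image("scene")
crop(S,[550,0,60],6,"g1.png")
E
```

```text
t: 28.97
ee_pos: [547.4, -8.6, 56.5]
orientation: [2.37, -2.061, 0.0]
ft_force: [-1.2, -1.3, 2.1]
width: 11.8
t 28.97 pos [547.4  -8.6  56.5] yaw -1.431 q6 1.4 w 11.8 F [-1.2 -1.3  2.1]
turn [ 0.001 -0.001  0.   ] world d [-6.8 58.9  0. ] dist 59.3 rows>= 2.0
0 [ 0.0008 -0.0007  0.0003] [-59.3  -1.5  -0. ]
```

View pics/g1.png

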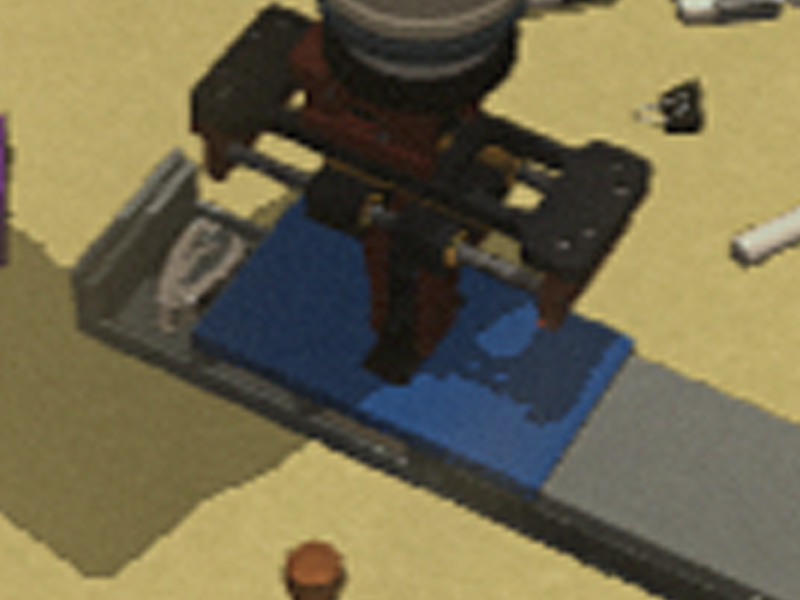

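```bash
python3 -m handwheel '[[[0,0,0],[-3,0,0],0],[[0,0,0],[-5,-0.5,0],0],[[0,0,0],[-6,-0.5,0],0],[[0,0,0],[-7,0,0],0],[[0,0,0],[-7,0,0],0],[[0,0,0],[-7,0,0],0],[[0,0,0],[-6,0,0],0],[[0,0,0],[-5,0,0],0],[[0,0,0],[-3,0,0],0],[[0,0,0],[-1.5,0,0],0]]'
python3 need.py 540.6 50.3 56.5 1.71 1
```

```text
t: 29.85
ee_pos: [538.7, 46.7, 56.5]
orientation: [2.368, -2.059, -0.005]
ft_force: [-3.0, -2.3, 3.7]
width: 11.9
t 29.85 pos [538.7  46.7  56.5] yaw -1.432 q6 1.5 w 11.9 F [-3.  -2.3  3.7]
turn [ 0.005 -0.    -0.   ] world d [1.9 3.6 0. ] dist 4.1 rows>= 1.0
0 [ 0.0046 -0.0001 -0.0001] [-3.3 -2.4 -0.1]
```

```bash
python3 -m handwheel '[[[0,0,0],[-1,0,0],0],[[0,0,0],[-1,0,0],0],[[0,0,0],[-1,0,0],0],[[0,0,0],[-1,0,0],0],[[0,0,0],[-1,0,0],0],[[0,0,0],[0,0,0],0],[[0,0,0],[0,0,0],0],[[0,0,0],[0,0,0],0],[[0,0,0],[0,0,0],0],[[0,0,0],[0,0,0],0]]'
python3 need.py 540.6 50.3 56.5 1.71 1
python3 - <<'E'
from fit import *
S=ctrl.get_image("scene")
crop(S,[540,60,45],8,"g2.png")
E
```

```text
t: 30.68
ee_pos: [538.4, 48.7, 56.5]
orientation: [2.366, -2.058, -0.001]
ft_force: [-4.1, -1.6, 4.4]
width: 11.6
t 30.68 pos [538.4  48.7  56.5] yaw -1.432 q6 1.51 w 11.6 F [-4.1 -1.6  4.4]
turn [ 0.005 -0.004 -0.001] world d [2.2 1.6 0. ] dist 2.7 rows>= 1.0
0 [ 0.0046 -0.0035 -0.0006] [-1.2 -2.4 -0. ]
```

View pics/g2.png

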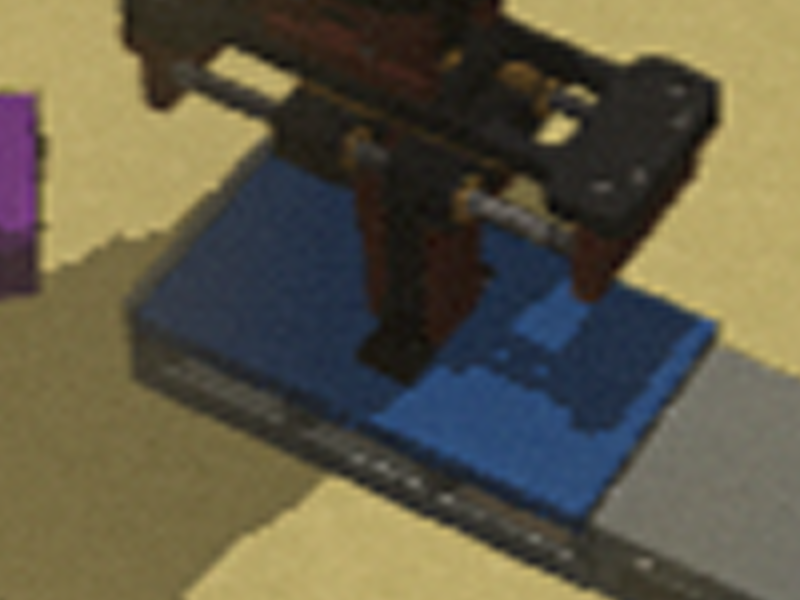

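```bash
python3 -m handwheel '[[[0,0,0],[-1.5,0,0],0],[[0,0,0],[-1.5,0,0],0],[[0,0,0],[-1.5,0,0],0],[[0,0,0],[-1.5,0,0],0],[[0,0,0],[-1.5,0,0],0],[[0,0,0],[-1.5,0,0],0],[[0,0,0],[0,0,0],0],[[0,0,0],[0,0,0],0],[[0,0,0],[0,0,0],0],[[0,0,0],[0,0,0],0]]'
python3 need.py 540.6 50.3 56.5 1.71 1
```

```text
t: 31.57
ee_pos: [538.4, 48.8, 56.4]
orientation: [2.362, -2.05, 0.013]
ft_force: [-3.0, -1.7, 3.4]
width: 11.8
t 31.57 pos [538.4  48.8  56.4] yaw -1.43 q6 1.53 w 11.8 F [-3.  -1.7  3.4]
turn [ 0.005 -0.015  0.002] world d [2.2 1.5 0.1] dist 2.7 rows>= 1.0
0 [ 0.0046 -0.0153  0.0019] [-1.2 -2.4 -0.1]
```

The lid didn't move any further, so it is at its stop. I'll release and withdraw.

```bash
python3 -m handwheel '[[[0,0,0],[0,0,0],0.3],[[0,0,0],[0,0,0],0.5],[[0,0,0],[0,0,0],0.6],[[0,0,0],[0,0,0],0.6],[[0,0,0],[0,0,-5],0.6],[[0,0,0],[0,0,-10],0.6],[[0,0,0],[0,0,-20],0.6],[[0,0,0],[0,0,-25],0.6],[[0,0,0],[0,0,-25],0.6],[[0,0,0],[0,0,-25],0.6]]'
python3 -m handwheel '[[[0,0,0],[-20,0,-20],0.6],[[0,0,0],[-35,0,0],0.6],[[0,0,0],[-38,0,0],0.6],[[0,0,0],[-38,0,0],0.6],[[0,0,0],[-38,0,0],0.6],[[0,0,0],[-38,0,0],0.6],[[0,0,0],[-30,0,0],0.6],[[0,0,0],[-20,0,0],0.6],[[0,0,0],[-10,0,0],0.6],[[0,0,0],[0,0,0],0.6]]'
python3 - <<'E'
from fit import *
S=ctrl.get_image("scene");T=ctrl.get_image("top")
save(S,"endS.png");save(T,"endT.png")
crop(T,[540,40,43],6,"endTl.png",[box(TO,TA,-46,46,0,168,43.5),box(TO,TA,-43,43,-178,175,38)])
for im in (S,T):
  for q in ("lid_grip","rubber_stamp_mid","ink_pad_top"):
    for r in ctrl.spot_point(im,q): print(q,round(r["score"],2),w(im,r["position"]).round(1))
print(tw(0,84))
E
```

```text
t: 32.4
ee_pos: [537.8, 51.5, 168.2]
orientation: [2.36, -2.05, 0.008]
ft_force: [0.7, -0.3, -0.2]
width: 52.8
t: 33.23
ee_pos: [505.4, 329.3, 205.1]
orientation: [-2.361, 2.061, -0.03]
ft_force: [-0.4, 0.2, 0.4]
width: 52.5
lid_grip 0.96 [537.2  44.8  61.7]
lid_grip 0.56 [ 493.7 -322.6   17.6]
rubber_stamp_mid 0.94 [418.3 -61.4  39.3]
rubber_stamp_mid 0.88 [ 497.  -331.6   54.6]
ink_pad_top 0.98 [ 493.9 -319.4   16. ]
lid_grip 0.84 [535.7  47.5  57.3]
rubber_stamp_mid 0.72 [417.2 -65.5  34.6]
rubber_stamp_mid 0.55 [ 497.9 -329.3   54.6]
ink_pad_top 0.64 [532.1 102.4   6.2]
ink_pad_top 0.62 [ 493.7 -324.7   16.5]
[540.27837837  49.27814368]
```

View pics/endS.png

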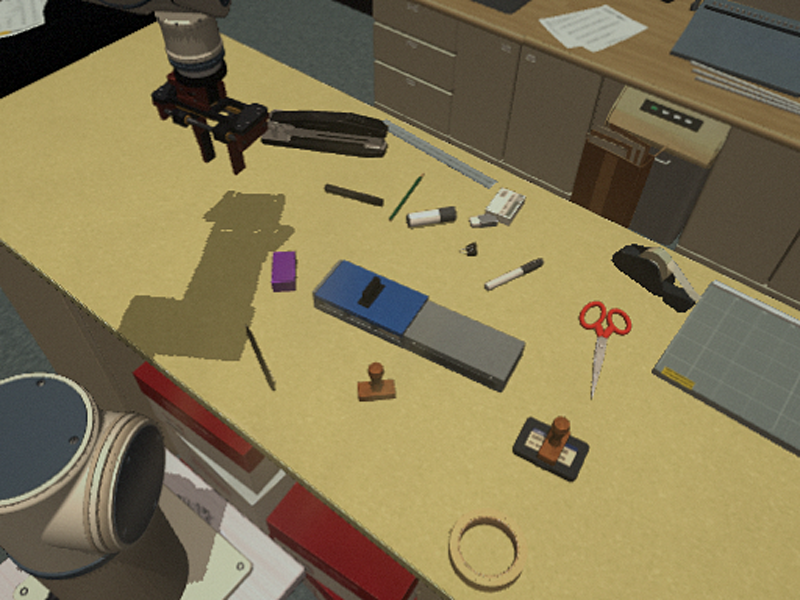

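View pics/endTl.png

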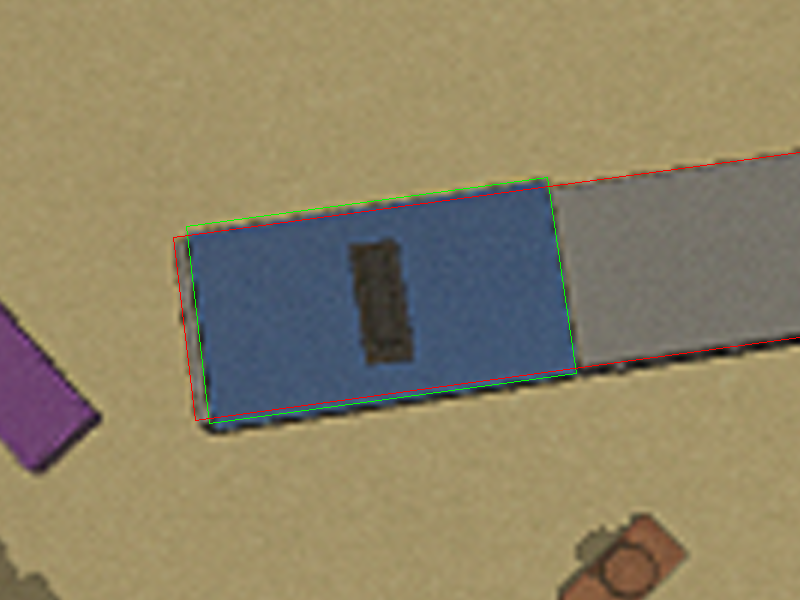

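The lid covers all three bays, with only the stop's strip still visible, and the stamp stands upright on the pad. I'll let the arm settle and hand in.

```bash
python3 -m handwheel '[[[0,0,0],[0,0,0],0.6],[[0,0,0],[0,0,0],0.6],[[0,0,0],[0,0,0],0.6],[[0,0,0],[0,0,0],0.6],[[0,0,0],[0,0,0],0.6],[[0,0,0],[0,0,0],0.6],[[0,0,0],[0,0,0],0.6],[[0,0,0],[0,0,0],0.6],[[0,0,0],[0,0,0],0.6],[[0,0,0],[0,0,0],0.6]]'
python3 -c "
from workcell import ctrl
print(ctrl.close_job())"
```

```text
t: 34.47
ee_pos: [506.6, 324.2, 204.1]
orientation: [-2.356, 2.07, -0.029]
ft_force: [-0.4, -0.8, 0.6]
width: 52.7
the job is handed in; nothing more can be done
None
```

I stood the stamp from the middle bay upright on the ink pad and laid the loose staple box flat in that bay. Then I slid the lid shut by its grip bar and handed the job in at about 34.5 s. The hand-in gave no verdict.

- **Lid:** it travelled about 177 mm and did not move when pushed further, so it is at its stop. The final top view shows it covering all three bays. Readings at the wrist stayed under about 6 N during the slide. They rose to about 6 N over the last few centimetres, mostly sideways and upward rather than along the slide.
- **Stamp:** in the final scene picture it stands upright on the pad. The networks put its axis about 6 to 13 mm from the pad centre, against 30 mm allowed. They read its mid-point as 54.6 mm high where 52 mm is expected; that is within their stated error of about 4 mm.
- **Staple box:** before the lid closed, the picture showed it flat and below the rim. Its measured height was 18.9 mm against 19.5 mm expected.
- **Other bays:** I did not touch the other staple box or the remover. The scene network's readings for the remover, before the stamp move and before the lid closed, differ by about 7 mm, against 25 mm allowed.
- **Not checked:** I could not see into the bays once the lid was shut.

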